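# Stretch the slicer's return spring onto its post with a spring puller

## Robot

A 7-joint arm with a two-finger parallel gripper is mounted at the origin on the work surface. World frame = base frame: x ahead of the robot, y to its left, z up, the work surface at z = 0. Lengths are in m, angles in degrees, forces in N, time in s.
With the tool pointing down it reaches from about 0.425 to 1.025 m from the base axis. Payload 3.6 kg.
Tool frame: the origin (TCP) lies at the very end of the fingers, on their centre line; the grasp point (between the pads) lies 19 mm behind it; z points along the fingers, x is the direction in which the jaws open and shut, and the axes are right-handed (so a half turn about z gives the same grasp; the last joint's range is limited). The gripper opens to 85 mm and grips with 20 to 120 N. Pads are 22 mm wide; open, the fingers measure 114 mm over their backs; the gripper's body (76 mm by 85 mm) begins 54 mm behind the grasp point. The pads swing forward as they close: fully open they stand 13 mm farther back than shut.
Start: joints at [-74.399, 33.873, 2.773, 92.16, -1.908, 54.013, -1.931], TCP at [0.259, 0.677, 0.231] pointing down, gripper open.
Joint ranges: [-153.93, 153.93], [-27.13, 128.08], [-72.61, 78.16], [10.71, 143.7], [-87.88, 267.88], [4.46, 118.87], [-176.78, 176.78]. Speed limits (degrees/s): [147.25, 147.25, 180, 180, 180, 180, 180].

## Interface

Orientations are given as [roll, pitch, yaw] about the fixed x, y, z axes, in that order (R = Rz(yaw) Ry(pitch) Rx(roll)).
In Python, from cell import arm, eyes, order, nets gives the robot as it stands.
- The arm moves only by the tool move_arm, never from a script. Its argument "rows" is a list of rows, each a list of 4 numbers: the shift along the tool's x, y, z in cm, then the turn about the tool's z in degrees. A call has 1 to 10 rows; each row is the pose to reach, as a shift and turn from the pose measured when the call began, along the tool's axes at that moment; what a row does not reach only later rows make up. A row lasts 1/8 s, in which the tool goes at most 62.5 mm and 10.7 degrees, less where a joint would pass 70% of its speed; a pose out of reach is approached as far as the arm can. A call with a gripper value outside its range is refused whole. "claw" is the gripper's target within -1 to 1 (shut at 1, half-way at 0, fully open at -1), set as the call begins (left out, the last holds). The fingers move at their own pace and stop on an object; "squeeze" is the grip in N (left out, the last holds). Time passes only in rows, so rows that repeat a pose let the fingers close. It gives the time, the measured TCP pose, the force and the opening at its end, in the units of the state.
- arm.observe(): the state, without advancing time (a new reading comes with each control period).
- eyes.read_camera(name): name is "side" or "top"; returns (picture, depth): 420x560x3 uint8, red, green, blue; 420x560 float32, m along the optical axis (not along the pixel's ray), 0 where there is no reading.
- eyes.camera_params(name): a dict with "fx", "fy", "cx", "cy" (pixels), "xyz" and "attitude" of the camera in the world. Camera axes: x right, y down, z forward; pixel columns grow to the right and rows downward; lengths in m; the calibration is good to about 2 mm. A picture is of the moment at which its call begins. camera_params takes no time and is no camera call.
- order.hand_in(): hands the job in, once; it reports no verdict.
Trained networks look in the newest picture that a camera, given by its name, has taken for a name from the list of things; names that differ only in an ending like _2 or _b are one class to them, and where a whole thing is asked for, a point or a joint stands for the part that bears it (a point fixed in the world has none). Each returns a list of dicts, best first, with "confidence" (0 to 1); they miss things now and then, are a little off and sometimes report something else, mostly with a low value. They report only what shows in the picture. A call takes as long as a camera call. They do not tell look-alikes from the thing itself.
- nets.look_for(camera, target): "xyz" ([x, y, z] in m, in world coordinates, good to about 4 mm: the middle of the surface that is visible of it).
The state is a dict: "clock": time; "q": joint angles; "joint_velocities": joint speeds; "joint_torque": joint torques, N m; "tool_pos": TCP position; "orientation": TCP orientation; "force": force on the tool from outside, world axes, zero at the start; "torque": the same for the moment, N m; "opening": finger opening in m.
Only numpy, scipy, OpenCV 4.12 (cv2) and the standard library are available. Lean on these libraries where they do the work, as an engineer would, in place of code of your own. Each camera call takes 0.05 s, during which the arm holds its last target.

## Task

The chip slicer's return spring has come off its anchor post: take the spring puller from the rubberwood board, catch the ring on the spring's loose end with the puller's hook, stretch it over the headed post on the slicer's end flange and let it settle fully home, the ring's end bar under the head and pulling against the post with the puller unhooked. Work the spring with the puller only, never overstretch it, and set the hook down gently on the flange and post. Then lay the puller back on the board, flat on its underside, let go of it, and leave everything else on the board where it is.

Things in the scene. Friction and masses are not known exactly. Their poses are not given: they have to be found in the camera images.
- puller: Spring puller lying on the board, 130 g: orange flat grip 90 long, 16 wide, 34 mm high, steel rod and hook at one end. Origin: centre of the grip's underside; x along the grip to the hook, z up. The 5 mm rod leaves the grip's front end 28 mm above the underside and runs to x = 140 mm; there a 4 mm shank goes straight down to the hook's foot (see hook_bend)
- hook_bend (a point): Bend of the puller's hook: on the shank's centre line, at x = 140, y = 0, z = 4 mm in the puller's frame, same axes. The level foot, 4 mm thick, runs from here back towards the grip and ends at x = 132.5 mm, 5.5 mm behind the shank's near face; its lowest side is 2 mm above the underside's plane, and 19.5 mm is free between foot and rod
- slicer: Stainless push-through chip slicer, fixed, 124 x 360 mm, white pusher with black knob on two guide rods, blade grid head 145 mm high at its +y end. Origin: centre of its underside on the counter; long axis y. Beyond its -y end the counter is open
- end_flange: The slicer's bent end plate with its flat steel top flange and the anchor post on it; origin and axes are the slicer's. Flange: 112 mm wide in x, from y = -184 to -134 mm, top face 88 mm above the counter. Pressing on flange or post with more than 15 N marks them
- ring_bar (a point): Middle of the end bar (wire centre) of the yellow-plated ring on the spring's loose end; x outward along the spring, y across the ring, z up. Ring of 3 mm wire, opening 18 wide (y), 18 long (x), its outer corners cut by 3 mm. At first it hangs level and free, about 92 mm above the counter, nothing within 20 mm below it; it swings 0.35 rad to either side or up
- ring_middle (a point): Middle of the ring's opening, 10.5 mm inward of ring_bar; same axes
- lug_pin (a point): Upright pin on the pusher, 94 mm above the counter, holding the spring; axes as ring_bar. With the pusher home it stands 140 mm from slot_middle. Unstretched, ring_bar is 111.5 mm from it. Pull: 2 N to start, then 0.25 N per mm; on the post the spring is 23 to 42 mm stretched and pulls 8 to 13 N. Stretched over 58 mm it is ruined
- pusher (a joint): Pusher's place along the slicer in m: 0 at its home stop, growing towards the blades; 0 to 12 mm off home at the start. It drags with about 1 N, so pulling the spring brings it home first
- board: Rubberwood board, fixed on the counter, 320 (x) x 440 (y) x 18 mm thick. Origin: centre of its underside
- turntable: White plastic turntable, 190 mm diameter, on the board; its plate turns freely. Origin: centre of its underside
- shaker0: Empty glass shaker with steel twist cap, 46 mm diameter, 92 mm high, standing on the turntable. Origin: centre of its foot
- shaker1: Empty glass shaker with black twist cap, same size, on the turntable. Origin: centre of its foot
- shaker2: Empty glass shaker with steel twist cap, same size, on the turntable. Origin: centre of its foot
- dish: Red ceramic dish on the board, 94 mm across, 30 mm high. Origin: centre of its foot
- mould: Open aluminium mould on the board, 85 x 55 x 38 mm. Origin: centre of its underside
- paddle: Lacquered rice paddle lying on the board, 190 mm long, 50 mm wide, 9 mm thick. Origin: on its underside near mid length; x towards the blade
- ring: The ring as a solid part of the spring's loose end (its own origin is not a useful point: use ring_bar)
- spring: The whole return spring with its ring, 18 mm thick coil. Origin at lug_pin
- slot_middle (a point): Middle of the tension slot (along y) on the flange's top face; slicer axes, -y points away from the spring. The brass anchor post is clamped anywhere in it, up to 9 mm either way along y; its setting is not measured, so look or feel for it. Post: neck 5 mm diameter, 8 mm high, then a head 8 mm diameter, 4 mm high, tapered top
Mind the look-alikes: they are no part of the job. What is meant by the puller is not turquoise, and is the smaller of those in its own colour.

How it is judged:
By the outcome, as a careful person would: the job done as asked, in the order asked, and still so for the second after the job is handed in, with the robot touching nothing.
It also fails if it takes over 66 s, if anything falls off the work surface, if the arm or the gripper's body presses on something with over 40 N, if the wrist force passes 120 N, or if a joint passes its speed limit or range.

## Working session

There is one attempt and no reset: what is moved stays moved. The work goes in short steps, Python scripts to look and compute and a tool call to move; the robot and the scene stay as the last step left them, time stands still between calls to the robot, and variables do not carry over. Pictures are saved under pics/ and viewed, and the job is handed in when it is done.

Besides the shell and the picture viewer there is one more tool, called after "Call:" as name([rows], argument=value, ...), one row to a line, values as JSON. move_arm: Moves the arm, as the interface text tells. Its arguments: {"type":"object","properties":{"rows":{"type":"array","items":{"type":"array","items":{"type":"number"}}},"claw":{"type":"number"},"squeeze":{"type":"number"}},"required":["rows"]}

```bash
ls; mkdir -p pics
cat > h.py <<'E'
import numpy as np, cv2
from scipy.spatial.transform import Rotation as R
from cell import arm, eyes, order, nets
def shot(c,tag):
    p,d=eyes.read_camera(c); cv2.imwrite(f'pics/{tag}.png',cv2.cvtColor(p,cv2.COLOR_RGB2BGR)); np.save(f'pics/{tag}.npy',d); return p,d
def cam(c):
    k=eyes.camera_params(c); return k
E
python3 - <<'E'
from h import *
for c in ['side','top']:
    shot(c,c+'0'); print(cam(c))
print(arm.observe())
E
```

```text
pics
{'fx': 490.7274658690885, 'fy': 490.7274658690885, 'cx': 285.00017858716757, 'cy': 204.12256970499996, 'xyz': array([-0.24816131, -0.82473694,  1.03768828]), 'attitude': array([-134.43134462,   -0.77419851,  -42.74508133])}
{'fx': 487.2941790276469, 'fy': 487.2941790276469, 'cx': 280.29214419731954, 'cy': 209.93141973360767, 'xyz': array([ 0.15907055, -0.12065773,  1.42280277]), 'attitude': array([-170.09080014,    0.61145089,  -90.14483819])}
{'clock': 0.1, 'q': array([-74.39930966,  33.92056189,   2.76713269,  92.22799737,
        -1.90703215,  54.01450554,  -1.93130569]), 'joint_velocities': array([ 0.02194837, -0.11760958,  0.10903529, -0.20081479, -0.01178255,
        0.02325329,  0.06128105]), 'joint_torque': array([ 4.58644077e-03, -5.49992537e+01,  1.55306417e+00, -1.98824501e+01,
        9.71279049e-03,  3.86683038e-03, -8.95322046e-06]), 'tool_pos': array([0.25904044, 0.67634291, 0.23026083]), 'orientation': array([1.79993011e+02, 1.16774808e-01, 6.90472832e+01]), 'force': array([-0.05714725,  0.49120121, -0.0733945 ]), 'torque': array([-0.00219905, -0.04290953, -0.01308155]), 'opening': 0.08544315790959058}
```

View pics/side0.png

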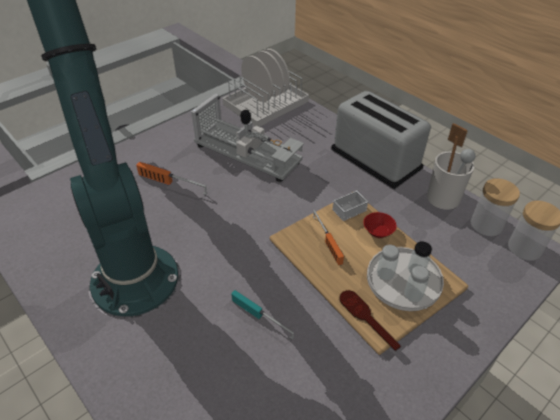

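View pics/top0.png

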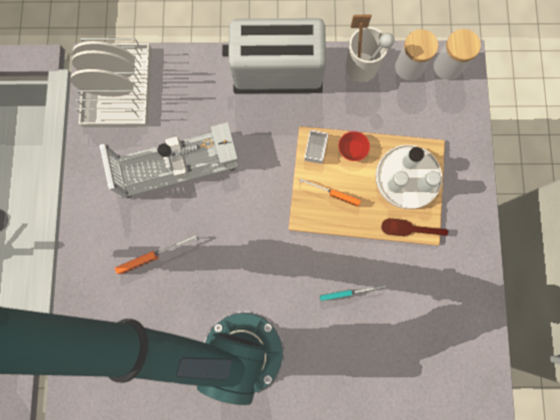

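```bash
cat >> h.py <<'E'
class C:
    def __init__(s,n):
        k=eyes.camera_params(n); s.k=k; s.R=R.from_euler('xyz',k['attitude'],degrees=True).as_matrix(); s.t=np.array(k['xyz'])
    def ray(s,u,v): return s.R@np.array([(u-s.k['cx'])/s.k['fx'],(v-s.k['cy'])/s.k['fy'],1.])
    def at_z(s,u,v,z):
        r=s.ray(u,v); return s.t+r*(z-s.t[2])/r[2]
    def at_d(s,u,v,d): return s.t+s.ray(u,v)*d
    def cloud(s,d):
        v,u=np.mgrid[0:d.shape[0],0:d.shape[1]]
        p=np.stack([(u-s.k['cx'])/s.k['fx'],(v-s.k['cy'])/s.k['fy'],np.ones_like(u,float)],-1)*d[...,None]
        return p@s.R.T+s.t
    def proj(s,P):
        p=(np.asarray(P)-s.t)@s.R; return np.stack([p[...,0]/p[...,2]*s.k['fx']+s.k['cx'],p[...,1]/p[...,2]*s.k['fy']+s.k['cy']],-1)
E
python3 - <<'E'
from h import *
def crop(n,x0,y0,x1,y1,s,o):
    im=cv2.imread(f'pics/{n}.png')[y0:y1,x0:x1]; cv2.imwrite(f'pics/{o}.png',cv2.resize(im,None,fx=s,fy=s,interpolation=cv2.INTER_CUBIC))
crop('top0',95,110,255,210,5,'c1'); crop('top0',285,120,455,245,4.5,'c2'); crop('side0',185,90,315,185,6,'c3'); crop('side0',300,180,400,280,6,'c4')
for c in ['top','side']:
    for t in ['puller','hook_bend','end_flange','ring_bar','ring_middle','lug_pin','slicer','board','pusher','spring']:
        try: print(c,t,[(np.round(r['xyz'],4),round(r['confidence'],2)) for r in nets.look_for(c,t)[:4]])
        except Exception as e: print(c,t,e)
print(arm.observe()['clock'])
E
```

```text
top puller [(array([0.2623, 0.2871, 0.0428]), 0.76), (array([ 0.1658, -0.2797,  0.0349]), 0.54)]
top hook_bend [(array([0.2544, 0.285 , 0.0459]), 0.93), (array([ 0.1653, -0.273 ,  0.0302]), 0.65), (array([ 0.4404, -0.2879,  0.0473]), 0.52)]
top end_flange [(array([0.5885, 0.0502, 0.0873]), 0.76), (array([ 0.4406, -0.2832,  0.047 ]), 0.55)]
top ring_bar [(array([0.5809, 0.1018, 0.0923]), 0.36)]
top ring_middle [(array([0.5402, 0.204 , 0.0563]), 0.57), (array([0.5808, 0.107 , 0.0926]), 0.48)]
top lug_pin [(array([0.5662, 0.1463, 0.1001]), 0.66)]
top slicer [(array([0.5417, 0.2023, 0.052 ]), 0.68), (array([ 0.4413, -0.2808,  0.0493]), 0.37)]
top board [(array([ 0.4481, -0.3225,  0.0192]), 0.73)]
top pusher [(array([0.5493, 0.1845, 0.0871]), 0.57)]
top spring [(array([0.5651, 0.1433, 0.1008]), 0.65)]
side puller [(array([ 0.4342, -0.2915,  0.046 ]), 0.85), (array([ 0.1572, -0.2797,  0.0272]), 0.56)]
side hook_bend [(array([0.2542, 0.2851, 0.0345]), 0.98), (array([ 0.4344, -0.2927,  0.0469]), 0.93), (array([ 0.1558, -0.2838,  0.0296]), 0.92)]
side end_flange [(array([0.5751, 0.0498, 0.084 ]), 0.92)]
side ring_bar [(array([0.541 , 0.1818, 0.089 ]), 0.3)]
side ring_middle []
side lug_pin [(array([ 0.3425, -0.4721,  0.0254]), 0.66)]
side slicer [(array([0.5324, 0.1917, 0.0563]), 0.58)]
side board [(array([ 0.4597, -0.5308,  0.0965]), 0.69), (array([0.5738, 0.0471, 0.085 ]), 0.66)]
side pusher [(array([0.5386, 0.1811, 0.0904]), 0.57), (array([0.5722, 0.0475, 0.0857]), 0.33)]
side spring [(array([0.5659, 0.1393, 0.099 ]), 0.43)]
1.1
```

View pics/c1.png

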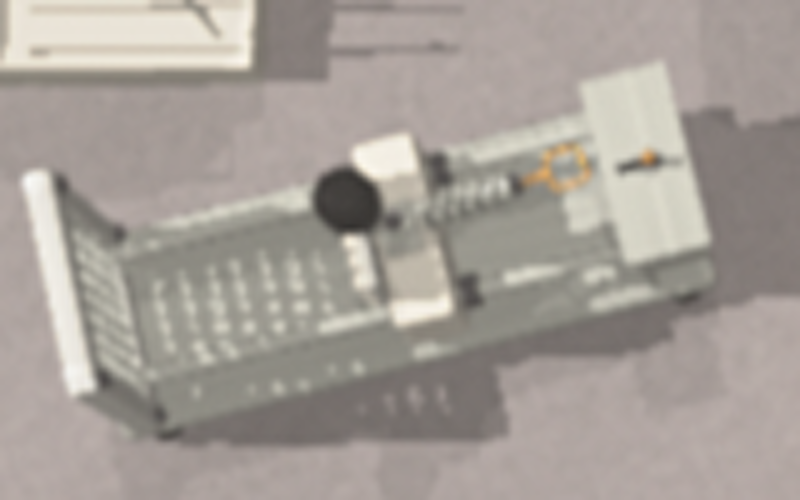

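View pics/c2.png

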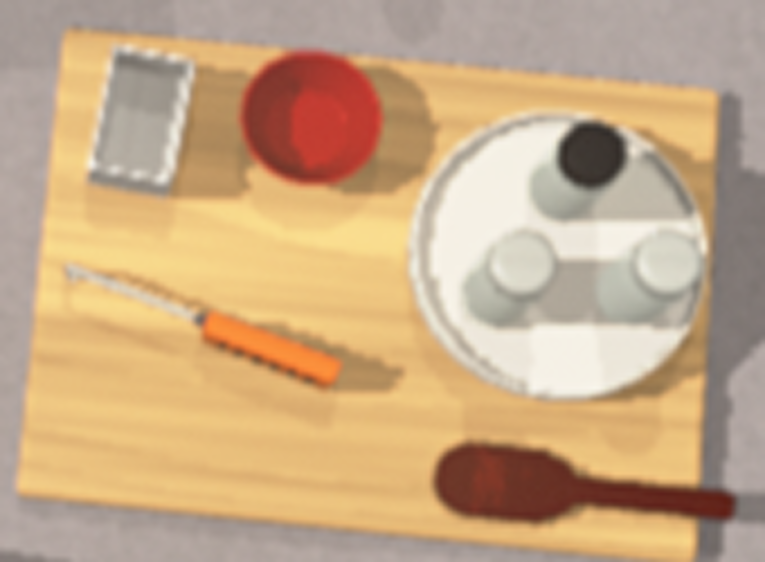

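View pics/c3.png

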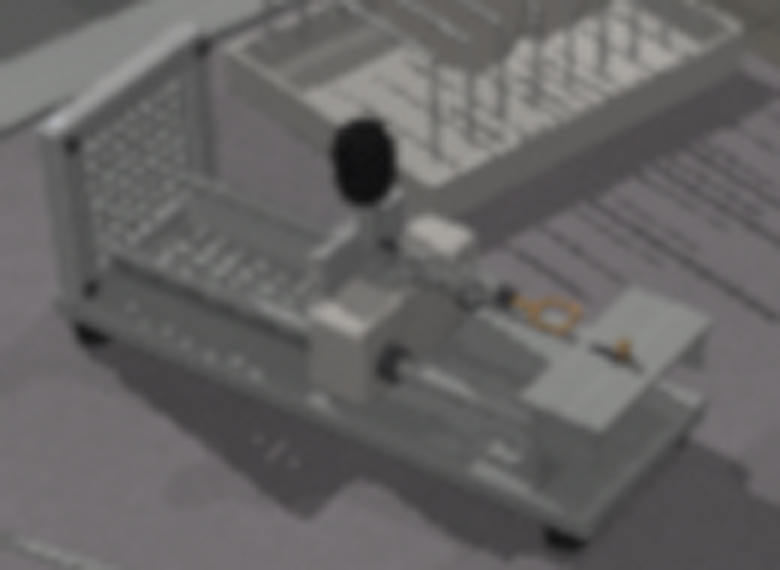

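View pics/c4.png

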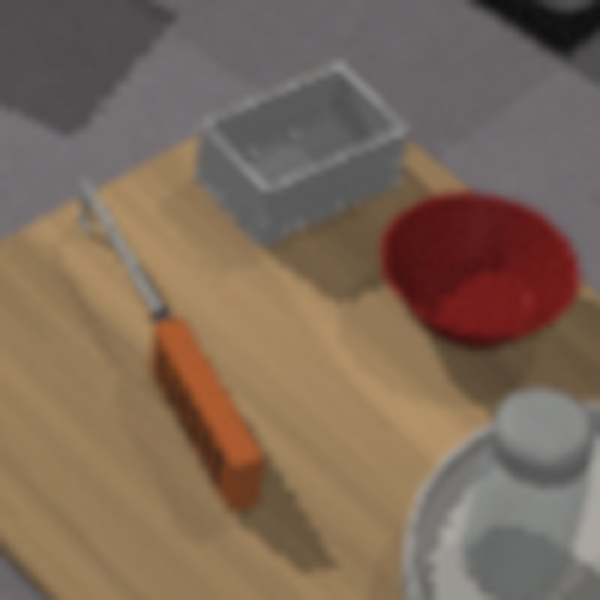

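Run:
```python
from h import *
for n,(x0,y0,x1,y1) in {'top':(185,115,245,175),'side':(260,125,310,170)}.items():
    im=cv2.imread(f'pics/{n}0.png'); d=np.load(f'pics/{n}0.npy'); c=C(n)
    hsv=cv2.cvtColor(im,cv2.COLOR_BGR2HSV)
    m=(hsv[...,1]>90)&(hsv[...,0]<35)
    sub=np.zeros_like(m); sub[y0:y1,x0:x1]=m[y0:y1,x0:x1]
    k,l,s,cc=cv2.connectedComponentsWithStats(sub.astype(np.uint8),connectivity=8)
    for i in range(1,k):
        v,u=np.where(l==i); w=hsv[v,u,1].astype(float)-60
        uu,vv=(u*w).sum()/w.sum(),(v*w).sum()/w.sum()
        P=c.cloud(d)[v,u]
        print(n,s[i],uu,vv,'z.098',c.at_z(uu,vv,.098)[:2],'z.092',c.at_z(uu,vv,.092)[:2],'depth med',np.median(P,0))
    # flange cloud
    P=c.cloud(d)
    q=P[y0:y1,x0:x1].reshape(-1,3); f=q[(abs(q[:,2]-.088)<.004)&(q[:,1]<0.09)]
    print(len(f),f.mean(0)); 
    r=cv2.minAreaRect((f[:,:2]*1000).astype(np.float32)); print(r, cv2.boxPoints(r))
    # puller
    m2=(hsv[...,1]>170)&(hsv[...,0]<16)&(hsv[...,2]>100)
    Q=P[m2]; Q=Q[(Q[:,0]>.33)&(Q[:,0]<.53)&(Q[:,1]<-.2)&(Q[:,1]>-.36)&(Q[:,2]>.046)]
    print('grip top',len(Q),Q.mean(0),cv2.minAreaRect((Q[:,:2]*1000).astype(np.float32)))
    im2=im[y0:y1,x0:x1]; cv2.imwrite(f'pics/z{n}.png',cv2.resize(im2,None,fx=11,fy=11,interpolation=cv2.INTER_NEAREST))
```

```text
top [207 139   2   1   2] 207.4805194805195 139.0 z.098 [0.59572147 0.0989378 ] z.092 [0.59769905 0.09993235] depth med [0.59837475 0.10021688 0.08994888]
top [200 140   7   8  15] 203.4396671289875 144.25381414701803 z.098 [0.58029262 0.11003919] z.092 [0.58220033 0.11108401] depth med [0.58227987 0.11110296 0.09308599]
top [211 141   1   2   2] 211.0 141.51 z.098 [0.58825083 0.0887748 ] z.092 [0.59019457 0.08972331] depth med [0.59014272 0.08968517 0.09224506]
top [224 140   2   3   5] 224.37686567164178 141.24253731343285 z.098 [0.58881273 0.05082962] z.092 [0.59075902 0.05160628] depth med [0.58910712 0.0514302  0.09866691]
top [212 144   1   1   1] 212.0 144.0 z.098 [0.58089632 0.08577768] z.092 [0.58280676 0.08671262] depth med [0.58224508 0.08643774 0.09376406]
547 [0.58991879 0.05400529 0.08781007]
((589.060791015625, 59.019203186035156), (114.60090637207031, 59.71941375732422), 14.857039451599121) [[526.0197    73.18836 ]
 [541.3322    15.465447]
 [652.10187   44.850044]
 [636.78937  102.57296 ]]
grip top 158 [ 0.43638743 -0.29292969  0.0511981 ] ((437.0056457519531, -292.4709167480469), (88.48702239990234, 15.569927215576172), 67.48169708251953)
side [273 141   2   1   2] 273.5168539325843 141.0 z.098 [0.57753655 0.10319294] z.092 [0.58280871 0.10911786] depth med [0.58368646 0.11018058 0.09095799]
353 [0.58782853 0.04916025 0.08810851]
((589.4259643554688, 56.90510177612305), (119.82656860351562, 64.80980682373047), 15.126843452453613) [[523.1323     72.55241  ]
 [540.0449      9.9882345]
 [655.7196     41.257797 ]
 [638.807     103.82197  ]]
grip top 143 [ 0.43400201 -0.29817973  0.05121518] ((434.2061767578125, -297.7529296875), (88.2453842163086, 15.34347152709961), 67.56868743896484)
```

```bash
ls pics
```

```text
c1.png
c2.png
c3.png
c4.png
side0.npy
side0.png
top0.npy
top0.png
zside.png
ztop.png
```

View pics/ztop.png

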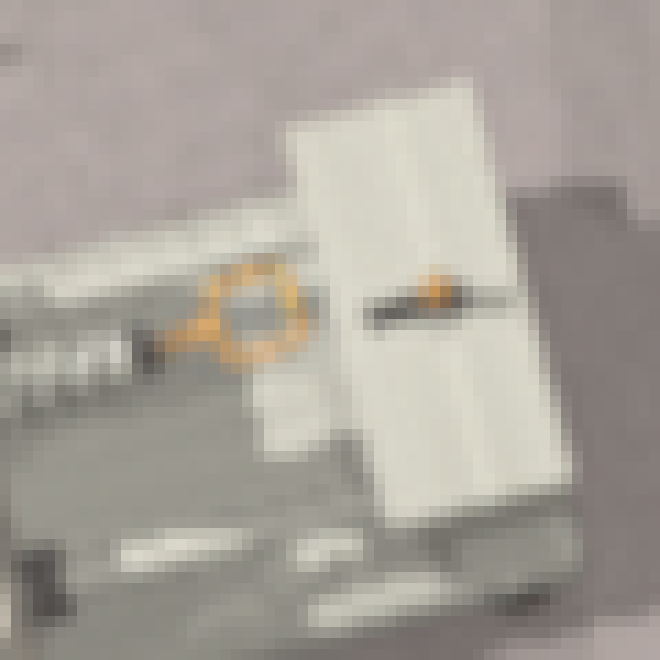

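View pics/zside.png

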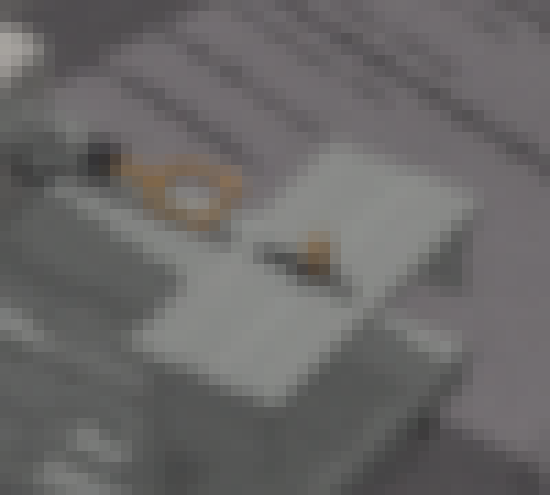

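Run:
```python
from h import *
t=C('top')
f=lambda x,y,z:t.at_z(185+x/11-.5,115+y/11-.5,z)[:2]
cs=[f(*p,.088) for p in [(288,126),(472,82),(574,482),(387,524)]]
for a in cs: print(a)
cs=np.array(cs)
print('len',[np.linalg.norm(cs[i]-cs[(i+1)%4]) for i in range(4)])
inn=(cs[0]+cs[3])/2; out=(cs[1]+cs[2])/2
ex=(cs[0]-cs[3]+cs[1]-cs[2]); print('ang xaxis',np.degrees(np.arctan2(ex[1],ex[0])))
ey=(cs[0]-cs[1]+cs[3]-cs[2]); print('ang yaxis',np.degrees(np.arctan2(ey[1],ey[0])))
mid=cs.mean(0); print('mid',mid)
a=np.radians(14.8); X=np.array([np.cos(a),np.sin(a)]);Y=np.array([-np.sin(a),np.cos(a)])
for n,p,z in [('post',(437,291),.098),('ringc',(257,312),.092),('slot_in',(372,318),.088),('slot_out',(512,297),.088),('bar',(300,300),.092),('stem',(180,335),.092)]:
    q=f(*p,z); print(n,q,'rel x,y',(q-mid)@X,(q-mid)@Y)
s=C('side'); g=lambda x,y,z:s.at_z(260+x/11-.5,125+y/11-.5,z)[:2]
cs=np.array([g(*p,.088) for p in [(330,150),(478,200),(277,402),(135,328)]])
mid=cs.mean(0);print('side mid',mid,'len',[np.linalg.norm(cs[i]-cs[(i+1)%4]) for i in range(4)])
for n,p,z in [('post',(318,247),.098),('ringc',(190,195),.092),('bar',(230,210),.092)]:
    q=g(*p,z); print(n,q,'rel x,y',(q-mid)@X,(q-mid)@Y)
```

```text
[0.63799081 0.0922928 ]
[0.6497231  0.04439039]
[0.54143927 0.01631093]
[0.53051873 0.06438128]
len [np.float64(0.04931822942354642), np.float64(0.11186529561984358), np.float64(0.04929519676940716), np.float64(0.11103737791831655)]
ang xaxis 14.547957995388915
ang yaxis 103.2806756531826
mid [0.58991798 0.05434385]
post [0.5896647  0.05126871] rel x,y -0.0010304004021779048 -0.0029084154159281362
ringc [0.58623896 0.0985743 ] rel x,y 0.007741520525837295 0.04370282466804779
slot_in [0.58572654 0.06932029] rel x,y -0.00022670941748842064 0.01555026180829172
slot_out [0.59117772 0.0330536 ] rel x,y -0.004220558161629076 -0.020905707534925527
bar [0.58940306 0.08750313] rel x,y 0.007972559151895289 0.03219069930827525
stem [0.58017169 0.11837178] rel x,y 0.006932723760011326 0.0643933451365322
side mid [0.59176025 0.05421667] len [np.float64(0.04840341497036875), np.float64(0.10900792081136625), np.float64(0.05099711605833201), np.float64(0.10015124931323006)]
post [0.59178632 0.04976537] rel x,y -0.001111864578052997 -0.0043102838674953375
ringc [0.5862357  0.09752478] rel x,y 0.005721601868353573 0.04328251442944111
bar [0.59006518 0.08467969] rel x,y 0.006142817548203314 0.02988535420905951
```

```bash
cat >> h.py <<'E'
def to(x,y,z,yaw):
    o=arm.observe(); Rm=R.from_euler('xyz',o['orientation'],degrees=True).as_matrix()
    s=Rm.T@(np.array([x,y,z])-o['tool_pos'])*100
    dy=(yaw-o['orientation'][2]+180)%360-180
    print('row',np.round(s,2),round(-dy,1),'| now',np.round(o['tool_pos'],4),np.round(o['orientation'],2),'F',np.round(o['force'],2),'op',round(o['opening'],4),'t',round(o['clock'],2))
E
python3 - <<'E'
from h import *
to(.5,.25,.28,25); to(.4355,-.295,.15,-22.5)
E
```

```text
row [-31.27  37.75  -4.87] 44.0 | now [0.2593 0.677  0.2313] [180.     0.    69.04] F [ 0.17 -0.11  0.29] op 0.0855 t 1.1
row [-84.47  51.22   8.13] 91.5 | now [0.2593 0.677  0.2313] [180.     0.    69.04] F [ 0.17 -0.11  0.29] op 0.0855 t 1.1
```

Call:
move_arm([
  [-31.3,37.8,-4.9,44],
  [-31.3,37.8,-4.9,44],
  [-31.3,37.8,-4.9,44],
  [-31.3,37.8,-4.9,44],
  [-31.3,37.8,-4.9,44],
  [-31.3,37.8,-4.9,44],
  [-31.3,37.8,-4.9,44],
  [-84.5,51.2,0,91.5],
  [-84.5,51.2,4,91.5],
  [-84.5,51.2,8,91.5],
], claw=0, squeeze=90)

```text
clock: 2.35
tool_pos: [0.4618, 0.1113, 0.2474]
orientation: [-179.9, -0.1, -7.5]
force: [0.9, -0.9, -0.1]
opening: 0.0426
```

Run:
```python
from h import *
to(.4355,-.295,.1,-22.5)
```

```text
row [ 2.7  40.65 14.69] 15.0 | now [0.4618 0.1113 0.2474] [-1.7992e+02 -1.3000e-01 -7.5400e+00] F [ 0.88 -0.86 -0.08] op 0.0426 t 2.35
```

Call:
move_arm([
  [2.7,40.7,8,15],
  [2.7,40.7,8,15],
  [2.7,40.7,8,15],
  [2.7,40.7,8,15],
  [2.7,40.7,8,15],
  [2.7,40.7,8,15],
  [2.7,40.7,8,15],
  [2.7,40.7,12,15],
  [2.7,40.7,14.7,15],
  [2.7,40.7,14.7,15],
])

```text
clock: 3.6
tool_pos: [0.4345, -0.2949, 0.0985]
orientation: [-179.8, 0.1, -22.6]
force: [-0.3, -0.3, 0.4]
opening: 0.0423
```

Run:
```python
from h import *
to(.4355,-.295,.024,-22.5)
p,d=shot('side','s1'); shot('top','t1')
for n,b in [('s1',(290,150,400,290)),('t1',(280,120,400,240))]:
    im=cv2.imread(f'pics/{n}.png')[b[1]:b[3],b[0]:b[2]]; cv2.imwrite(f'pics/{n}c.png',cv2.resize(im,None,fx=4,fy=4,interpolation=cv2.INTER_CUBIC))
```

```text
row [ 0.11 -0.01  7.45] -0.1 | now [ 0.4345 -0.2949  0.0985] [-1.7985e+02  1.1000e-01 -2.2560e+01] F [-0.33 -0.29  0.45] op 0.0423 t 3.6
```

View pics/s1c.png

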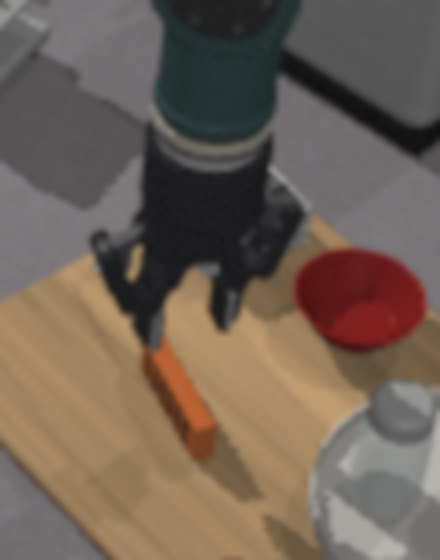

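View pics/t1c.png

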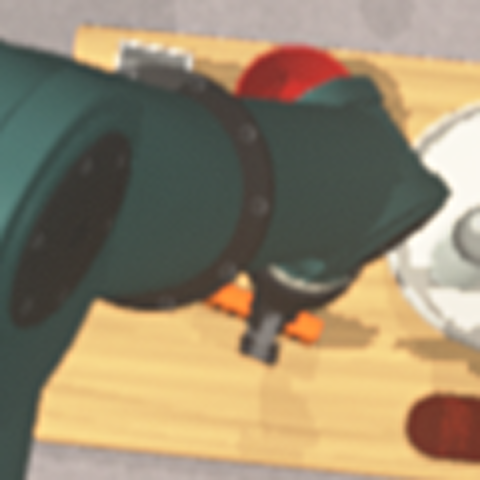

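Call:
move_arm([
  [0.1,0,4,0],
  [0.1,0,7.4,0],
  [0.1,0,7.4,0],
  [0.1,0,7.4,0],
])

```text
clock: 4.2
tool_pos: [0.438, -0.2969, 0.028]
orientation: [-179.9, -0.3, -22.5]
force: [-0.2, 0.3, 0.4]
opening: 0.043
```

Call:
move_arm([
  [0,0,0,0],
  [0,0,0,0],
  [0,0,0,0],
  [0,0,0,0],
], claw=1)

```text
clock: 4.7
tool_pos: [0.4386, -0.2973, 0.0298]
orientation: [-179.9, -0.4, -22.5]
force: [-1.6, 1.3, 9.6]
opening: 0.0141
```

Call:
move_arm([
  [0,0,-1,0],
  [0,0,-4,0],
  [0,0,-8,0],
  [0,0,-12,0],
  [0,0,-12,0],
])

```text
clock: 5.32
tool_pos: [0.4395, -0.2983, 0.1531]
orientation: [-180.0, -0.8, -22.5]
force: [0.7, -1.1, -1.9]
opening: 0.0143
```

Run:
```python
from h import *
to(.6,-.1,.15,14.3)
p,d=shot('side','s2')
im=cv2.imread(f'pics/s2.png')[130:290,270:410]; cv2.imwrite(f'pics/s2c.png',cv2.resize(im,None,fx=4,fy=4,interpolation=cv2.INTER_CUBIC))
print(nets.look_for('side','hook_bend'),nets.look_for('side','puller'))
```

```text
row [  7.23 -24.46   0.42] -36.8 | now [ 0.4395 -0.2983  0.1531] [-179.97   -0.82  -22.5 ] F [ 0.71 -1.05 -1.87] op 0.0143 t 5.33
[{'xyz': [0.2605, 0.2621, 0.0282], 'confidence': 0.71}, {'xyz': [0.4239, -0.3181, 0.1707], 'confidence': 0.62}, {'xyz': [0.1587, -0.2833, 0.0306], 'confidence': 0.6}] [{'xyz': [0.1577, -0.2816, 0.0275], 'confidence': 0.96}, {'xyz': [0.2656, 0.267, 0.0353], 'confidence': 0.6}, {'xyz': [0.4275, -0.3174, 0.1667], 'confidence': 0.51}]
```

View pics/s2c.png

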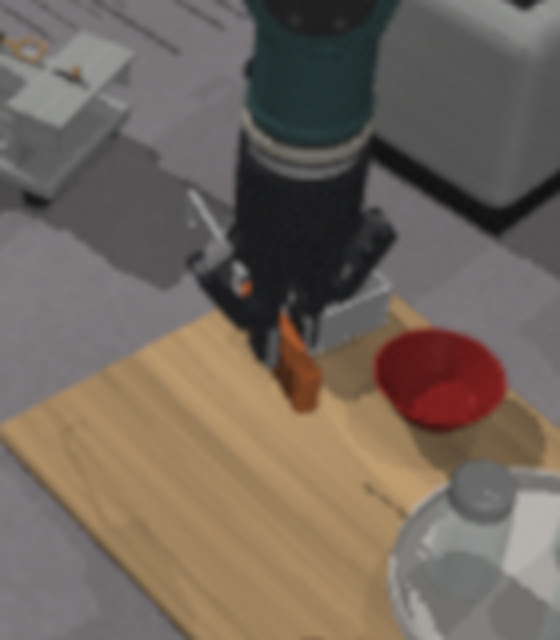

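Run:
```python
from h import *
to(.623,-.0343,.15,14.3)
```

```text
row [  7.15 -31.3    0.04] -36.8 | now [ 0.4372 -0.2962  0.1493] [-179.89   -0.35  -22.47] F [-0.02  0.03 -1.85] op 0.0146 t 5.47
```

Call:
move_arm([
  [1,-5,-2,-8],
  [2.5,-10,-2,-16],
  [4,-16,-2,-26],
  [6,-24,-1,-36.8],
  [7.2,-31.3,0,-36.8],
  [7.2,-31.3,0,-36.8],
  [7.2,-31.3,0,-36.8],
  [7.2,-31.3,0,-36.8],
])

```text
clock: 6.48
tool_pos: [0.6218, -0.0358, 0.149]
orientation: [179.9, -0.1, 14.3]
force: [-1.2, 0.4, -1.5]
opening: 0.0142
```

```bash
cat >> h.py <<'E'
def views(tag,sb=(245,110,335,180),tb=(170,105,270,180),s=8):
    shot('side','s'+tag); shot('top','t'+tag)
    for n,b in [('s'+tag,sb),('t'+tag,tb)]:
        im=cv2.imread(f'pics/{n}.png')[b[1]:b[3],b[0]:b[2]]; cv2.imwrite(f'pics/{n}c.png',cv2.resize(im,None,fx=s,fy=s,interpolation=cv2.INTER_CUBIC))
E
python3 - <<'E'
from h import *
to(.623,-.0343,.15,14.3)
views('3')
E
```

```text
row [ 0.16 -0.12 -0.1 ] -0.0 | now [ 0.6218 -0.0358  0.149 ] [ 1.7988e+02 -1.4000e-01  1.4260e+01] F [-1.24  0.42 -1.49] op 0.0142 t 6.47
```

View pics/s3c.png

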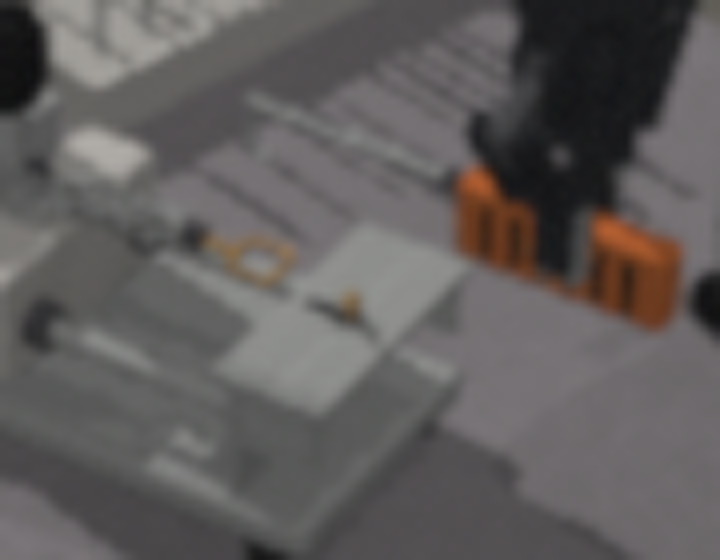

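View pics/t3c.png

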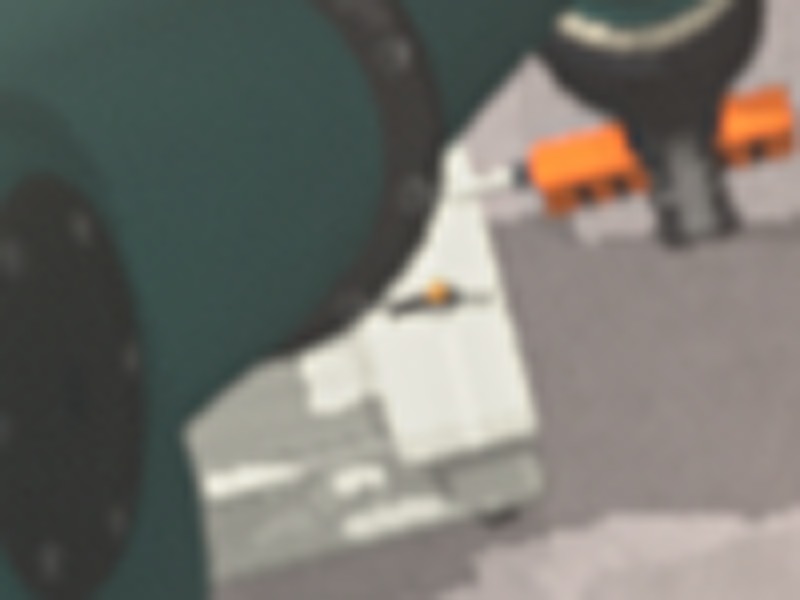

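Run:
```python
from h import *
o=arm.observe(); T=o['tool_pos']; a=np.radians(o['orientation'][2]); X=np.array([np.cos(a),np.sin(a),0]);Y=np.array([-np.sin(a),np.cos(a),0])
for n in ['side','top']:
    im=cv2.imread(f'pics/{n[0]}3.png'); d=np.load(f'pics/{n[0]}3.npy'); P=C(n).cloud(d); hsv=cv2.cvtColor(im,cv2.COLOR_BGR2HSV)
    m=(hsv[...,1]>120)&(hsv[...,0]<18)&(d>0)
    Q=P[m]; Q=Q[np.linalg.norm(Q-T,axis=1)<.08]
    L=np.stack([(Q-T)@X,(Q-T)@Y,Q[:,2]],1)
    print(n,len(L),np.percentile(L,[0,2,50,98,100],axis=0).round(4))
    top=L[L[:,2]>np.percentile(L[:,2],98)-.004] 
    print('top pitch',np.polyfit(top[:,1],top[:,2],1),len(top))
    if n=='side':
        for y0 in np.arange(-.045,.046,.01):
            k=L[abs(L[:,1]-y0)<.005]
            if len(k): print(round(y0,3),k[:,2].min().round(4),k[:,2].max().round(4))
    # rod: gray points along the axis ahead
    Q=P[(d>0)]; L=np.stack([(Q-T)@X,(Q-T)@Y,Q[:,2]],1); r=L[(L[:,1]>.046)&(L[:,1]<.16)&(L[:,2]>.115)&(abs(L[:,0])<.04)]
    idx=np.argsort(r[:,1]); print('rod',len(r)); print(r[idx][::3].round(4))
```

```text
side 209 [[-0.0461 -0.0445  0.1393]
 [-0.0389 -0.0439  0.1427]
 [-0.0067 -0.0142  0.1622]
 [ 0.0029  0.0439  0.1993]
 [ 0.0069  0.0484  0.2095]]
top pitch [0.55934398 0.19913894] 7
-0.045 0.1421 0.1724
-0.035 0.144 0.1719
-0.025 0.1427 0.1726
-0.015 0.1427 0.1806
-0.005 0.1449 0.1981
0.005 0.1961 0.2089
0.015 0.1437 0.2095
0.025 0.1393 0.1715
0.035 0.1414 0.1721
0.045 0.1423 0.1732
rod 72
[[-1.600e-02  4.600e-02  4.396e-01]
 [-5.800e-03  4.650e-02  1.718e-01]
 [-3.430e-02  4.790e-02  4.655e-01]
 [-1.620e-02  4.910e-02  4.415e-01]
 [-2.500e-02  5.020e-02  4.530e-01]
 [-3.000e-04  5.330e-02  1.694e-01]
 [-2.670e-02  5.540e-02  4.603e-01]
 [-2.860e-02  5.730e-02  4.633e-01]
 [-2.900e-03  6.220e-02  1.673e-01]
 [-3.400e-03  6.890e-02  1.649e-01]
 [ 2.600e-03  7.620e-02  1.657e-01]
 [ 1.000e-03  8.230e-02  1.642e-01]
 [ 1.400e-03  8.610e-02  1.660e-01]
 [ 4.000e-04  9.280e-02  1.676e-01]
 [-1.100e-03  9.890e-02  1.660e-01]
 [-5.900e-03  1.031e-01  1.709e-01]
 [-3.100e-03  1.121e-01  1.656e-01]
 [-1.200e-03  1.169e-01  1.626e-01]
 [ 2.500e-03  1.230e-01  1.654e-01]
 [-7.000e-04  1.319e-01  1.637e-01]
 [ 7.000e-04  1.363e-01  1.425e-01]
 [-2.500e-03  1.379e-01  1.624e-01]
 [-1.800e-03  1.384e-01  1.543e-01]
 [-1.000e-04  1.396e-01  1.566e-01]]
top 176 [[-0.0208 -0.0389  0.1409]
 [-0.0167 -0.0378  0.1438]
 [-0.0057  0.0196  0.1698]
 [ 0.0062  0.0482  0.2049]
 [ 0.0078  0.0505  0.2182]]
top pitch [0.19718159 0.21188335] 5
rod 39
[[-0.0016  0.0462  0.521 ]
 [-0.0069  0.0466  0.1576]
 [-0.0039  0.0471  0.1736]
 [-0.0039  0.0478  0.1662]
 [-0.0365  0.0489  0.574 ]
 [-0.0084  0.0495  0.5231]
 [ 0.0027  0.0518  0.1669]
 [ 0.0023  0.0543  0.1697]
 [ 0.0019  0.0577  0.1654]
 [-0.0024  0.0608  0.1711]
 [-0.0011  0.0669  0.1641]
 [ 0.0016  0.0714  0.1678]
 [ 0.0006  0.0773  0.1667]]
```

Call:
move_arm([
  [0.15,-0.1,0,0],
  [0.15,-0.1,2,0],
  [0.15,-0.1,3.3,0],
  [0.15,-0.1,3.3,0],
  [0.15,-0.1,3.3,0],
])

```text
clock: 7.2
tool_pos: [0.6234, -0.0357, 0.1166]
orientation: [179.8, -0.2, 14.1]
force: [0.0, 0.3, -1.9]
opening: 0.0146
```

Run:
```python
from h import *
to(.623,-.0348,.091,14.3)
shot('side','s4')
im=cv2.imread(f'pics/s4.png')[115:165,255:325]; cv2.imwrite(f'pics/s4c.png',cv2.resize(im,None,fx=11,fy=11,interpolation=cv2.INTER_CUBIC))
```

```text
row [-0.02 -0.1   2.56] -0.2 | now [ 0.6234 -0.0357  0.1166] [179.85  -0.2   14.14] F [ 0.01  0.32 -1.91] op 0.0146 t 7.2
```

View pics/s4c.png

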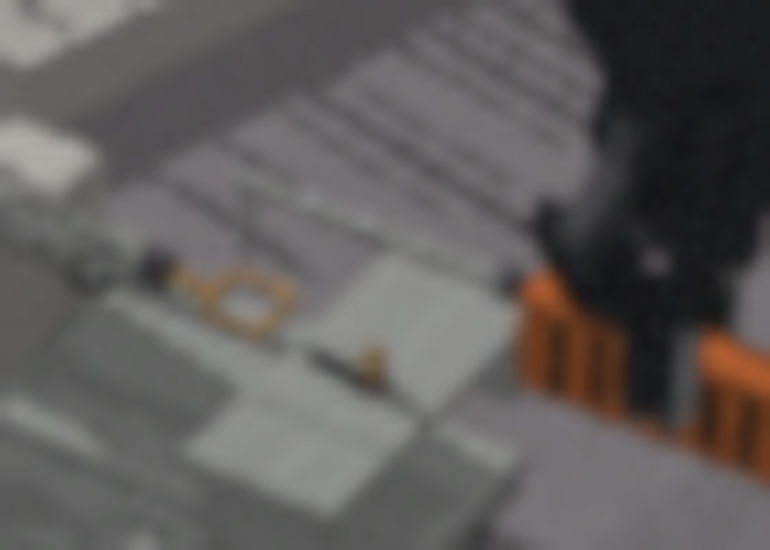

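Run:
```python
from h import *
c=C('side'); o=arm.observe();T=o['tool_pos']; a=np.radians(14.14);X=np.array([np.cos(a),np.sin(a),0]);Y=np.array([-np.sin(a),np.cos(a),0]);Z=np.array([0,0,1.])
U=T-.0107*Z
pts=[U+.14*Y+.028*Z,U+.14*Y+.004*Z,U+.1325*Y+.004*Z]
im=cv2.imread('pics/s4c.png')
f=lambda P:tuple(int(v) for v in ((c.proj(P)-[255,115]+.5)*11))
big=im.copy()
for i in range(2): cv2.line(big,f(pts[i]),f(pts[i+1]),(0,0,255),1)
cv2.line(big,f(U+.045*Y+.028*Z),f(pts[0]),(0,0,255),1)
rc=np.array([.5862,.0975,.092])
q=[rc+dx*X+dy*Y for dx,dy in [(-9,9),(9,9),(9,-6),(6,-9),(-6,-9),(-9,-6)] for dx,dy in [(dx/1000,dy/1000)]]
cv2.polylines(big,[np.array([f(p) for p in q])],True,(255,0,0),1)
cv2.imwrite('pics/s4o.png',np.hstack([im[100:380,100:420],big[100:380,100:420]]))
```

```text
(no output)
```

View pics/s4o.png

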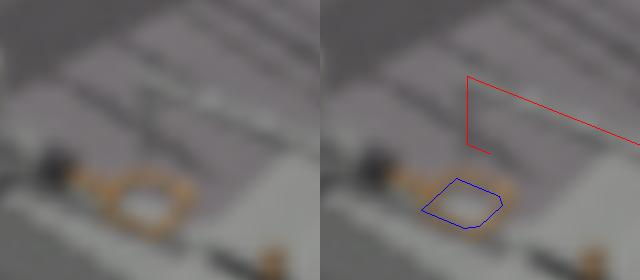

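Call:
move_arm([
  [0.2,-0.1,0,0],
  [0.2,-0.1,1.0,0],
  [0.2,-0.1,2.0,0],
  [0.2,-0.1,2.6,0],
  [0.2,-0.1,2.6,0],
  [0.2,-0.1,2.6,0],
])

```text
clock: 8.0
tool_pos: [0.6256, -0.0344, 0.091]
orientation: [179.8, -0.3, 14.1]
force: [0.0, 0.9, -2.4]
opening: 0.0142
```

```bash
cat >> h.py <<'E'
def ov(tag,droop=.0,org=(255,115),s=11,view=True):
    shot('side','s'+tag)
    c=C('side'); o=arm.observe();T=o['tool_pos']; a=np.radians(o['orientation'][2]);X=np.array([np.cos(a),np.sin(a),0]);Y=np.array([-np.sin(a),np.cos(a),0]);Z=np.array([0,0,1.])
    U=T-(.0107+droop)*Z
    im=cv2.imread(f'pics/s{tag}.png')[org[1]:org[1]+40,org[0]:org[0]+36]; im=cv2.resize(im,None,fx=s,fy=s,interpolation=cv2.INTER_CUBIC)
    f=lambda P:tuple(int(v) for v in ((c.proj(P)-[*org]+.5)*s))
    big=im.copy(); pts=[U+.045*Y+.028*Z,U+.14*Y+.028*Z,U+.14*Y+.004*Z,U+.1325*Y+.004*Z]
    for i in range(3): cv2.line(big,f(pts[i]),f(pts[i+1]),(0,0,255),1)
    cv2.imwrite(f'pics/s{tag}o.png',np.hstack([im,big])); print('F',o['force'].round(2),'M',o['torque'].round(2),'T',T.round(4),o['orientation'].round(2),'t',o['clock'])
E
python3 - <<'E'
from h import *
ov('5')
E
```

```text
F [-0.59 -0.51 -0.68] M [ 0.04 -0.02 -0.03] T [ 0.6257 -0.0343  0.0911] [179.83  -0.27  14.14] t 8.05
```

View pics/s5o.png

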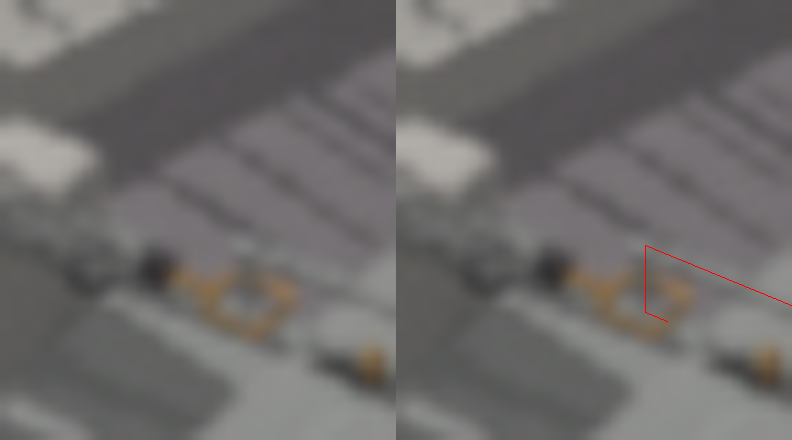

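Call:
move_arm([
  [0.2,0.3,0,0],
  [0.2,0.6,0,0],
  [0.2,0.75,0,0],
  [0.2,0.75,0,0],
])

```text
clock: 8.55
tool_pos: [0.6295, -0.0415, 0.0912]
orientation: [179.8, -0.3, 14.1]
force: [0.1, 0.5, -1.6]
opening: 0.0137
```

Call:
move_arm([
  [0,0,-0.3,0],
  [0,0,-0.6,0],
  [0,0,-1.0,0],
  [0,0,-1.0,0],
])

```text
clock: 9.05
tool_pos: [0.6297, -0.0414, 0.1017]
orientation: [179.8, -0.3, 14.1]
force: [0.1, -0.2, -1.6]
opening: 0.0139
```

Run:
```python
from h import *
ov('6')
```

```text
F [ 0.69 -0.02 -1.84] M [-0.01 -0.01 -0.01] T [ 0.6296 -0.0414  0.1015] [179.81  -0.3   14.11] t 9.1
```

View pics/s6o.png

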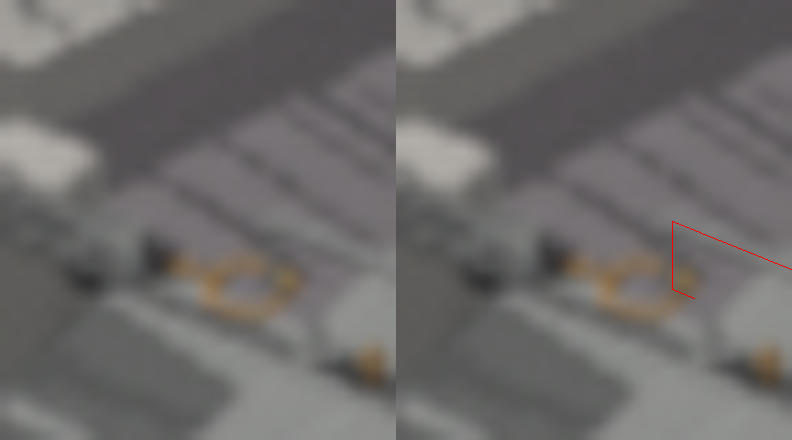

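Call:
move_arm([
  [0,0.2,-0.2,0],
  [0,0.5,-0.6,0],
  [0,0.8,-0.9,0],
  [0,1.1,-1.2,0],
  [0,1.1,-1.2,0],
  [0,1.1,-1.2,0],
])

```text
clock: 9.85
tool_pos: [0.6318, -0.0514, 0.1133]
orientation: [179.9, -0.3, 14.1]
force: [-1.4, 3.7, -2.0]
opening: 0.0141
```

Run:
```python
from h import *
ov('7')
```

```text
F [-0.53  3.53 -1.78] M [0.61 0.3  0.03] T [ 0.6318 -0.0514  0.1133] [179.86  -0.26  14.14] t 9.9
```

View pics/s7o.png

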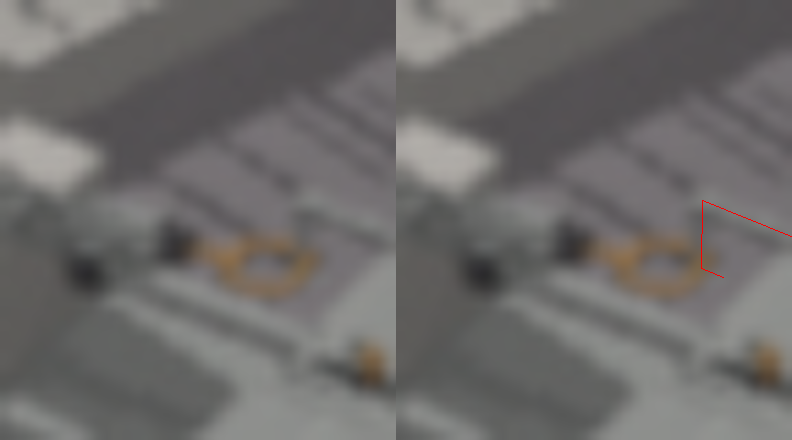

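Call:
move_arm([
  [-0.1,0.6,-0.2,0],
  [-0.2,1.2,-0.2,0],
  [-0.3,1.8,-0.2,0],
  [-0.5,2.4,-0.2,0],
  [-0.6,3.0,-0.2,0],
  [-0.7,3.5,-0.2,0],
  [-0.7,3.85,-0.2,0],
  [-0.7,3.85,-0.2,0],
  [-0.7,3.85,-0.2,0],
])

```text
clock: 11.02
tool_pos: [0.632, -0.0854, 0.1141]
orientation: [-179.7, 0.0, 14.3]
force: [-3.6, 9.7, -2.2]
opening: 0.0143
```

Run:
```python
from h import *
to(.6344,-.0906,.115,14.3)
ov('8',org=(262,120)); shot('top','t8')
im=cv2.imread(f'pics/t8.png')[120:165,195:255]; cv2.imwrite(f'pics/t8c.png',cv2.resize(im,None,fx=12,fy=12,interpolation=cv2.INTER_CUBIC))
```

```text
row [ 0.1   0.56 -0.1 ] -0.0 | now [ 0.632  -0.0854  0.1141] [-179.67    0.     14.28] F [-3.64  9.67 -2.17] op 0.0143 t 11.03
F [-3.54 11.56 -2.97] M [2.19 0.74 0.05] T [ 0.6321 -0.0854  0.1141] [-179.67   -0.     14.29] t 11.075
```

View pics/s8o.png

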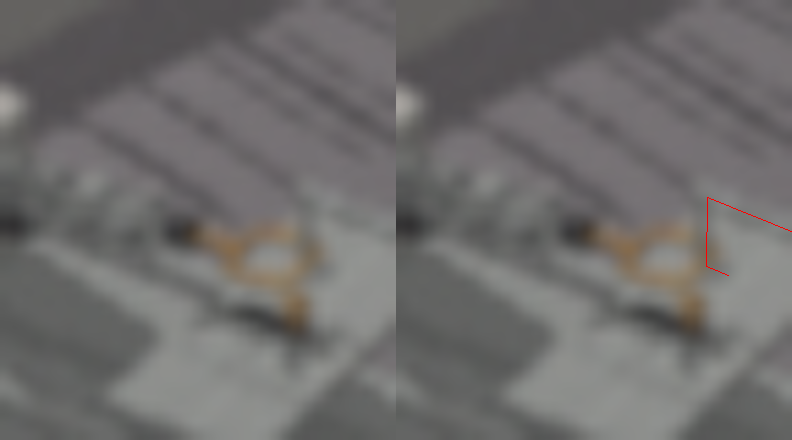

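View pics/t8c.png

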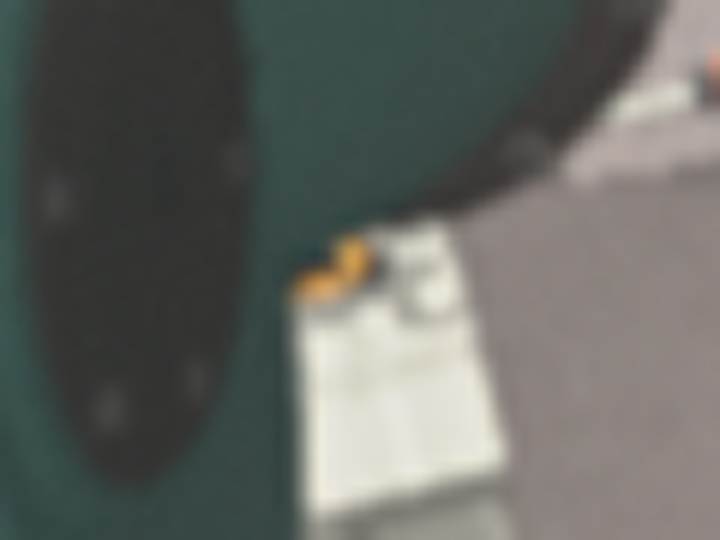

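```bash
cat >> h.py <<'E'
def enh(tag,x0,y0,x1,y1,s=12):
    im=cv2.imread(f'pics/{tag}.png')[y0:y1,x0:x1].astype(float); lo,hi=np.percentile(im,1),np.percentile(im,99.5)
    im=np.clip((im-lo)/(hi-lo)*255,0,255).astype(np.uint8); cv2.imwrite(f'pics/{tag}e.png',cv2.resize(im,None,fx=s,fy=s,interpolation=cv2.INTER_LANCZOS4))
def grip(tag,c='side'):
    o=arm.observe(); T=o['tool_pos']; a=np.radians(o['orientation'][2]); X=np.array([np.cos(a),np.sin(a),0]);Y=np.array([-np.sin(a),np.cos(a),0])
    im=cv2.imread(f'pics/{tag}.png'); d=np.load(f'pics/{tag}.npy'); P=C(c).cloud(d); hsv=cv2.cvtColor(im,cv2.COLOR_BGR2HSV)
    m=(hsv[...,1]>120)&(hsv[...,0]<18)&(d>0); Q=P[m]; Q=Q[np.linalg.norm(Q-T,axis=1)<.08]
    L=np.stack([(Q-T)@X,(Q-T)@Y,Q[:,2]-T[2]],1); L=L[abs(L[:,1])>.02]; L=L[L[:,2]<.035]
    print('grip y',np.percentile(L[:,1],[0,2,98,100]).round(4))
    for y0 in np.arange(-.045,.046,.01):
        k=L[abs(L[:,1]-y0)<.005]
        if len(k)>3: print(round(y0,3),np.sort(k[:,2])[[0,1,-2,-1]].round(4))
E
python3 - <<'E'
from h import *
enh('s8',262,115,322,160); grip('s8'); print(); grip('s4')
E
```

```text
grip y [-0.0462 -0.0454  0.0426  0.0449]
-0.045 [-0.0027 -0.0009  0.0237  0.024 ]
-0.035 [-0.0055 -0.0048  0.0221  0.0275]
-0.025 [-0.0085 -0.0067  0.0243  0.0243]
0.025 [-0.0058 -0.0052  0.0222  0.0225]
0.035 [-0.0051 -0.004   0.0243  0.026 ]
0.045 [-0.0022 -0.0001  0.0206  0.0207]

grip y [0.02   0.0202 0.077  0.0793]
0.025 [-0.0034  0.0001  0.027   0.0274]
0.035 [-0.0061 -0.0051  0.0264  0.0271]
```

View pics/s8e.png

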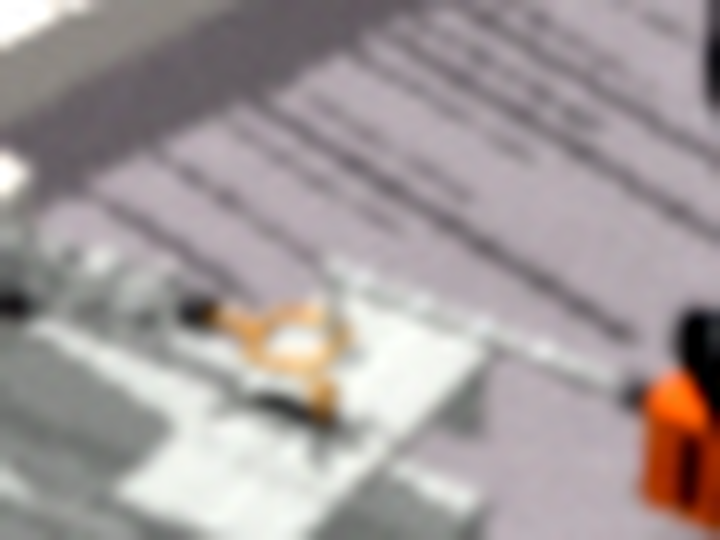

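```bash
cat >> h.py <<'E'
MID=np.array([.59176,.05422,0]); PH=np.radians(14.2); SX=np.array([np.cos(PH),np.sin(PH),0]);SY=np.array([-np.sin(PH),np.cos(PH),0]);SZ=np.array([0,0,1.])
def S(x,y,z): return MID+SX*x/1e3+SY*y/1e3+SZ*z/1e3
def model(tag,bx,by,bz,px,py,hx=None,hy=None,hz=None,box=(262,115,322,160),s=12,pin=(1,140,94)):
    enh(tag,*box,s); im=cv2.imread(f'pics/{tag}e.png'); c=C('side'); org=np.array(box[:2])
    f=lambda P:tuple(int(v) for v in ((c.proj(P)-org+.5)*s))
    B=S(bx,by,bz); u=B-S(*pin); u/=np.linalg.norm(u); w=np.cross(SZ,u); w/=np.linalg.norm(w)
    big=im.copy()
    pts=[(0,-7.5),(0,7.5),(-3,10.5),(-21,10.5),(-21,-10.5),(-3,-10.5)]
    cv2.polylines(big,[np.array([f(B+u*a/1e3+w*b/1e3) for a,b in pts])],True,(255,0,0),1)
    for r,z in [(2.5,88),(4,96),(4,98)]:
        cv2.polylines(big,[np.array([f(S(px+r*np.cos(t),py+r*np.sin(t),z)) for t in np.arange(0,6.3,.4)])],True,(0,160,0),1)
    fl=[S(-56,25,88),S(56,25,88),S(56,-25,88),S(-56,-25,88)]
    cv2.polylines(big,[np.array([f(p) for p in fl])],True,(200,0,200),1)
    if hx is not None:
        p=[S(hx,hy-95,hz+26),S(hx,hy,hz+26),S(hx,hy,hz+2),S(hx,hy-7.5,hz+2)]
        for i in range(3): cv2.line(big,f(p[i]),f(p[i+1]),(0,0,255),1)
    cv2.imwrite(f'pics/{tag}m.png',np.vstack([im,big])[::1] if im.shape[0]*2<=600 else big)
def tcp_s():
    o=arm.observe(); T=o['tool_pos']; r=T-MID; a=np.radians(o['orientation'][2])
    H=T+.14*np.array([-np.sin(a),np.cos(a),0])-MID
    print('hook slicer x,y (mm), foot z',(H@SX*1e3).round(1),(H@SY*1e3).round(1),((T[2]-.0087)*1e3).round(1),'F',o['force'].round(2),'along',(o['force']@SY).round(2),'t',o['clock'].round(2))
E
python3 - <<'E'
from h import *
tcp_s()
model('s8',4,-4.5,109,-1.1,-4.3,6.7,-2.,105.5)
E
```

```text
Traceback (most recent call last):
  File "h.py", line 71, in tcp_s
    print('hook slicer x,y (mm), foot z',(H@SX*1e3).round(1),(H@SY*1e3).round(1),((T[2]-.0087)*1e3).round(1),'F',o['force'].round(2),'along',(o['force']@SY).round(2),'t',o['clock'].round(2))
                                                                                                                                                                          ^^^^^^^^^^^^^^^^
AttributeError: 'float' object has no attribute 'round'
```

```bash
sed -i "s/o\['clock'\].round(2)/o['clock']/" h.py
python3 - <<'E'
from h import *
tcp_s()
model('s8',4,-4.5,109,-1.1,-4.3,6.7,-2.,105.5)
E
```

```text
hook slicer x,y (mm), foot z 4.6 -5.2 105.4 F [-4.08 11.5  -3.17] along 12.15 t 11.125
```

View pics/s8m.png

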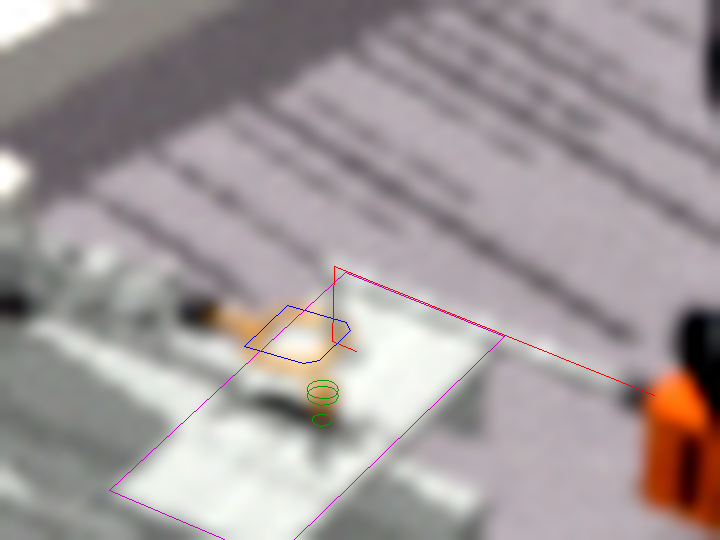

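Run:
```python
from h import *
im=cv2.imread('pics/s8.png'); d=np.load('pics/s8.npy'); P=C('side').cloud(d); hsv=cv2.cvtColor(im,cv2.COLOR_BGR2HSV)
L=np.stack([(P-MID)@SX,(P-MID)@SY,P[...,2]],-1)*1e3
m=(hsv[...,1]>75)&(hsv[...,0]<30)
for v in range(135,155):
  for u in range(276,294):
    if m[v,u]: print((u,v),hsv[v,u],L[v,u].round(1))
print('rod')
r=(abs(L[...,0]-5)<15)&(L[...,1]<10)&(L[...,1]>-95)&(L[...,2]>105)&(L[...,2]<150)
for v,u in zip(*np.where(r)):
    if not m[v,u]: print((u,v),L[v,u].round(1),end=' ')
```

```text
(282, 142) [ 16  96 130] [ -3.8  17.8 109.5]
(283, 142) [ 16  99 131] [ -2.5  15.  109.8]
(283, 143) [ 16  82 128] [ -7.   12.  110.1]
(288, 147) [ 17  83 129] [-3.2 -4.1 99.1]
(288, 148) [ 17  85 108] [-4.2 -4.9 96.2]
(288, 149) [16 78 82] [-2.4 -3.8 90.7]
rod
(np.int64(290), np.int64(137)) [  2.   -7.3 135.5] (np.int64(290), np.int64(138)) [  1.5  -7.7 132.2] (np.int64(291), np.int64(138)) [  2.7 -10.5 132.6] (np.int64(292), np.int64(138)) [  4.2 -13.2 132.8] (np.int64(293), np.int64(138)) [  7.1 -15.  131.8] (np.int64(290), np.int64(139)) [  1.5  -7.8 128.4] (np.int64(292), np.int64(139)) [  4.  -13.5 129.3] (np.int64(293), np.int64(139)) [  3.4 -17.4 131.3] (np.int64(294), np.int64(139)) [  4.5 -20.3 131.9] (np.int64(295), np.int64(139)) [  3.  -24.7 134.6] (np.int64(290), np.int64(140)) [  1.8  -7.7 124.5] (np.int64(294), np.int64(140)) [  2.  -21.9 130.3] (np.int64(295), np.int64(140)) [ -1.8 -27.8 135.1] (np.int64(296), np.int64(140)) [  1.1 -29.5 134.1] (np.int64(297), np.int64(140)) [  3.5 -31.7 133.5] (np.int64(298), np.int64(140)) [  5.4 -34.1 133.3] (np.int64(286), np.int
[... 1470 characters left out ...]
), np.int64(145)) [ -4.9  -8.7 109.9] (np.int64(307), np.int64(145)) [ -1.9 -70.4 134.6] (np.int64(308), np.int64(145)) [  2.8 -71.2 132. ] (np.int64(309), np.int64(145)) [  3.2 -74.4 133.1] (np.int64(310), np.int64(145)) [  2.2 -78.4 135.4] (np.int64(309), np.int64(146)) [ -0.9 -76.9 133. ] (np.int64(310), np.int64(146)) [  2.1 -78.6 131.8] (np.int64(311), np.int64(146)) [  2.6 -81.8 132.9] (np.int64(312), np.int64(146)) [  1.9 -85.6 134.9] (np.int64(313), np.int64(146)) [  9.4 -84.9 129.9] (np.int64(312), np.int64(147)) [  2.3 -85.6 131. ] (np.int64(313), np.int64(147)) [  4.9 -87.6 130.2] (np.int64(314), np.int64(147)) [  5.4 -90.7 131.2] (np.int64(314), np.int64(148)) [ -0.3 -94.  132.5]
```

Call:
move_arm([
  [0.15,0.35,0,0],
  [0.3,0.5,0,0],
  [0.3,0.6,0,0],
  [0.3,0.6,0,0],
])

```text
clock: 11.62
tool_pos: [0.634, -0.0854, 0.1127]
orientation: [-179.2, 0.3, 14.4]
force: [-3.8, 11.7, -3.0]
opening: 0.0141
```

```bash
cat >> h.py <<'E'
def dep(tag,ulo=270,uhi=300,vlo=125,vhi=160):
    im=cv2.imread(f'pics/{tag}.png'); d=np.load(f'pics/{tag}.npy'); P=C('side').cloud(d)
    L=np.stack([(P-MID)@SX,(P-MID)@SY,P[...,2]],-1)*1e3
    hsv=cv2.cvtColor(im,cv2.COLOR_BGR2HSV)
    for v in range(vlo,vhi):
      for u in range(ulo,uhi):
        l=L[v,u]
        if d[v,u]>0 and abs(l[0])<22 and -22<l[1]<30 and 91<l[2]<140: print((u,v),'O' if hsv[v,u,1]>70 else ' ',l.round(1), end='; ')
E
python3 - <<'E'
from h import *
tcp_s(); shot('side','s9'); tcp_s(); dep('s9'); enh('s9',262,115,322,160)
E
```

```text
hook slicer x,y (mm), foot z 6.1 -5.7 104.0 F [-3.84 11.75 -3.  ] along 12.33 t 11.625
hook slicer x,y (mm), foot z 6.1 -5.6 104.0 F [-3.82 11.09 -2.85] along 11.69 t 11.675
(290, 137)   [  4.7  -5.7 133.2]; (291, 137)   [  9.4  -6.3 130.5]; (290, 138)   [  2.6  -7.  131.2]; (291, 138)   [  5.3  -8.9 130.4]; (292, 138)   [  3.2 -13.8 133.8]; (293, 138)   [  6.3 -15.5 132.5]; (290, 139)   [  4.3  -6.1 126. ]; (292, 139)   [  7.6 -11.2 126.1]; (293, 139)   [  4.4 -16.8 130.4]; (294, 139)   [  4.  -20.6 132.3]; (279, 140)   [ -3.3  29.3 112. ]; (280, 140)   [  1.   28.4 109.7]; (290, 140)   [  4.4  -6.1 122.2]; (279, 141)   [ -4.2  28.7 108.9]; (280, 141) O [ -1.8  26.6 108.3]; (281, 141) O [ -0.6  23.6 108.8]; (285, 141)   [  9.3  15.2 106.3]; (286, 141)   [ 10.4  12.2 106.8]; (287, 141)   [  8.6   7.4 110. ]; (288, 141)   [ 10.6   4.9 109.8]; (290, 141)   [  2.5  -7.4 120. ]; (279, 142)   [ -3.1  29.4 104.1]; (280, 142)   [ -0.6  27.3 103.4]; (281, 142)   [ -3.1  22.  107.3]; (282, 142) O [ -0.4  20.  106.4]; (283, 142) O [  0.5  16.9 107.2]; (284, 142)   [  2.5  14.5 106.9]; (285, 14
[... 417 characters left out ...]
-12.1 107.7]; (284, 145)   [-11.    5.7 107.6]; (285, 145)   [-14.7  -0.4 112.6]; (286, 145)   [-10.6  -1.4 110.4]; (287, 145)   [ -6.6  -2.5 108.3]; (288, 145)   [ -5.5  -5.4 108.9]; (289, 145)   [ -4.1  -8.2 109.2]; (291, 145)   [18.7 -1.4 91.7]; (287, 146)   [-13.5  -6.9 110.8]; (292, 146)   [16.3 -6.6 91.6]; (283, 147)   [-4.1 13.7 92. ]; (284, 147)   [-1.7 11.5 91.4]; (288, 147) O [-1.2 -2.9 97.3]; (289, 147) O [-2.1 -7.1 99.7]; (290, 147)   [-0.3 -9.7 99.6]; (293, 147)   [ 13.5 -12.1  91.8]; (280, 148)   [-13.1  19.   91.5]; (288, 148) O [-6.9 -6.6 98.7]; (289, 148) O [-10.  -12.1 103.1]; (290, 148)   [ 0.8 -9.1 94.8]; (284, 151)   [-18.6   0.5  91.5]; (290, 151)   [ -8.6 -15.1  91.8];
```

View pics/s9e.png

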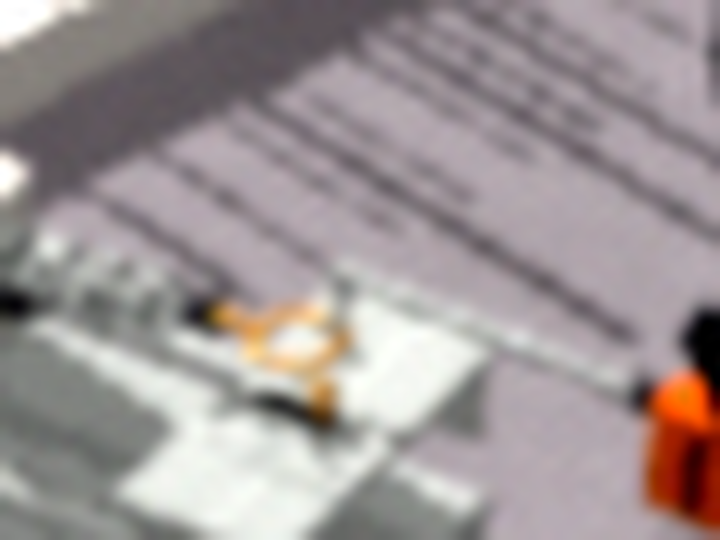

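Call:
move_arm([
  [0.1,0.6,-0.15,0],
  [0.2,0.85,-0.15,0],
  [0.2,0.85,-0.15,0],
  [0.2,0.85,-0.15,0],
])

```text
clock: 12.18
tool_pos: [0.6352, -0.0874, 0.1126]
orientation: [-178.6, 0.6, 14.6]
force: [-4.3, 12.1, -2.3]
opening: 0.0141
```

Run:
```python
from h import *
tcp_s(); print(arm.observe()['orientation'])
```

```text
hook slicer x,y (mm), foot z 6.4 -7.9 103.9 F [-4.32 12.11 -2.29] along 12.8 t 12.175
[-178.64468938    0.58061039   14.5995945 ]
```

Call:
move_arm([
  [0.1,0.6,0.2,0],
  [0.1,0.6,0.5,0],
  [0.1,0.6,0.8,0],
  [0.1,0.6,1.1,0],
  [0.1,0.6,1.1,0],
  [0.1,0.6,1.1,0],
])

```text
clock: 12.92
tool_pos: [0.635, -0.0872, 0.1002]
orientation: [-178.1, 0.9, 14.8]
force: [-3.4, 11.3, -3.1]
opening: 0.014
```

```bash
cat >> h.py <<'E'
def tcp_s():
    o=arm.observe(); T=o['tool_pos']; M=R.from_euler('xyz',o['orientation'],degrees=True).as_matrix()
    H=T-.14*M[:,1]+.0087*M[:,2]-MID
    print('hook x %.1f y %.1f footz %.1f'%(H@SX*1e3,H@SY*1e3,H[2]*1e3),'F',o['force'].round(2),'along %.2f'%(o['force']@SY),'M',o['torque'].round(2),'ori',o['orientation'].round(2),'t',o['clock'])
E
python3 - <<'E'
from h import *
tcp_s();shot('side','s10'); tcp_s(); dep('s10'); enh('s10',262,115,322,160)
E
```

```text
hook x 5.8 y -7.5 footz 96.1 F [-3.44 11.25 -3.05] along 11.75 M [2.38 0.74 0.03] ori [-178.12    0.85   14.76] t 12.925
hook x 5.8 y -7.5 footz 96.2 F [-2.95 10.58 -2.17] along 10.98 M [2.34 0.72 0.04] ori [-178.12    0.85   14.76] t 12.975
(291, 140)   [  3.5 -10.3 124.5]; (292, 140)   [  5.3 -12.7 124.4]; (291, 141)   [  0.2 -12.4 123.7]; (292, 141)   [  4.5 -13.4 121.3]; (293, 141)   [  2.2 -18.3 124.9]; (294, 141)   [  4.6 -20.5 124.3]; (280, 142)   [ -5.1  24.4 107.5]; (281, 142)   [ -0.5  23.6 104.9]; (291, 142)   [  5.2  -9.4 115.4]; (293, 142)   [  3.1 -17.9 120.3]; (294, 142)   [  2.5 -21.9 122.4]; (280, 143) O [ -3.8  25.2 102.4]; (281, 143) O [ -3.6  21.6 103.8]; (287, 143)   [  6.1   5.7 104.5]; (291, 143)   [  4.8  -9.7 111.9]; (279, 144)   [-3.  29.4 96.2]; (280, 144)   [-2.1 26.3 97. ]; (281, 144)   [-2.4 22.4 98.9]; (282, 144)   [ -2.7  18.4 100.7]; (283, 144) O [ -2.6  14.8 102.2]; (284, 144) O [ -2.6  11.1 103.9]; (285, 144)   [  0.2   9.2 102.8]; (286, 144)   [  2.9   7.2 102. ]; (288, 144)   [ 9.9  4.3 98.8]; (289, 144)   [  7.4  -1.  102.7]; (290, 144)   [  9.1 
[... 244 characters left out ...]
290, 146) O [ 6.3 -5.5 97.5]; (291, 146)   [  1.2 -12.3 103.7]; (284, 147) O [-12.7   4.5 101.4]; (285, 147)   [ -9.7   2.7 100.3]; (288, 147) O [ -4.1  -4.7 100. ]; (289, 147) O [ -3.2  -7.8 100.7]; (290, 147)   [ -0.9 -10.  100.2]; (291, 147)   [  1.7 -12.1  99.4]; (292, 147)   [  5.4 -13.4  97.6]; (286, 148) O [-9.8 -1.1 98.2]; (287, 148) O [-12.5  -6.4 102.2]; (288, 148) O [-10.9  -9.1 102.4]; (289, 148) O [ -9.7 -12.  102.8]; (290, 148)   [-0.3 -9.8 95.8]; (289, 149)   [ -6.4 -10.   95.9]; (291, 149)   [  2.2 -12.   91.2]; (289, 150)   [-6.  -9.8 91.6]; (283, 151)   [-20.3   3.1  91.4]; (291, 151)   [ -7.  -17.8  92. ]; (289, 152)   [-15.8 -16.1  93. ]; (290, 152)   [-11.9 -17.3  91. ];
```

View pics/s10e.png

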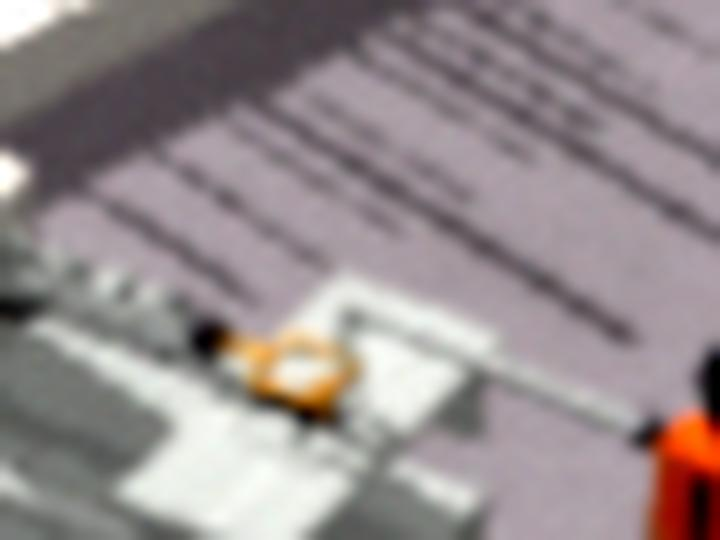

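Run:
```python
from h import *
model('s10',1.5,-11.5,101.6,0,-2.5,5.9,-8,96.1,box=(268,128,298,158),s=20)
im=cv2.imread('pics/s10m.png'); e=cv2.imread('pics/s10e.png'); cv2.imwrite('pics/s10n.png',np.hstack([e,im])[:, :1200][::1] if 0 else cv2.resize(np.hstack([e,im]),(800,400)))
```

```text
(no output)
```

View pics/s10n.png

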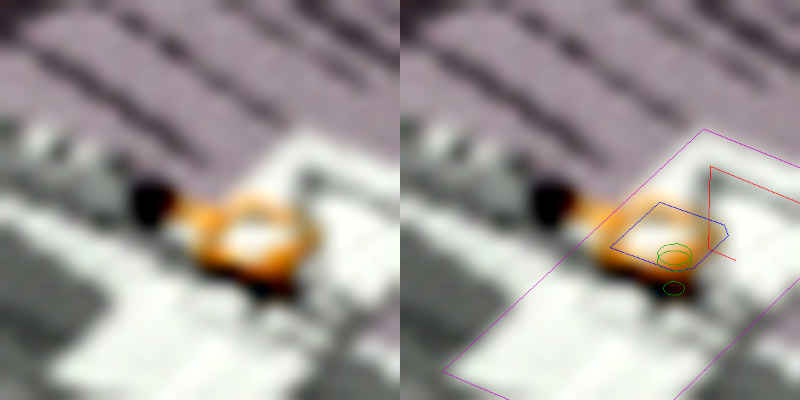

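Call:
move_arm([
  [0.05,0.7,-0.15,0.4],
  [0.1,1.0,-0.15,0.8],
  [0.1,1.0,-0.15,0.8],
  [0.1,1.0,-0.15,0.8],
])

```text
clock: 13.48
tool_pos: [0.6356, -0.0904, 0.1]
orientation: [-177.5, 1.2, 14.2]
force: [-3.7, 11.7, -2.8]
opening: 0.014
```

Run:
```python
from h import *
tcp_s();shot('side','s11');  enh('s11',268,128,298,158,20)
c=C('side')
for p in [(0,-2.5,95),(0,-2.5,98),(0,-4,95),(0,0,95),(-1,-4,95)]: print(p,c.proj(S(*p)))
# orange centroid in initial image around post
im=cv2.imread('pics/side0.png'); hsv=cv2.cvtColor(im,cv2.COLOR_BGR2HSV).astype(int)
print(hsv[144:152,284:293,1]); print(hsv[144:152,284:293,2])
```

```text
hook x 7.1 y -10.7 footz 97.4 F [-3.69 11.71 -2.79] along 12.25 M [2.44 0.8  0.11] ori [-177.54    1.2    14.15] t 13.475
(0, -2.5, 95) [288.08395106 147.34358846]
(0, -2.5, 98) [288.10124097 146.57612754]
(0, -4, 95) [288.48921454 147.510318  ]
(0, 0, 95) [287.40918655 147.06598345]
(-1, -4, 95) [288.31520453 147.67491953]
[[ 4  6  4  4  4  7  4  4  4]
 [ 4  4  4  6  9 11  6  4  5]
 [ 4  4  6 15 42 37 11  5  5]
 [ 2  4  6 34 81 76 22  5  4]
 [ 3  3  6 39 86 74 19  6  4]
 [ 2  5  3 21 72 60 10  4  4]
 [ 4  4  2  3 17 18  5  4  4]
 [ 4  4  4  4  2  4  5  2  6]]
[[135 139 139 138 138 138 138 138 139]
 [139 139 139 138 136 136 137 140 142]
 [134 136 137 135 135 132 134 141 142]
 [107 114 120 126 126 121 129 140 140]
 [ 93  80  83  98 104 107 124 138 138]
 [125 110  87  73  81  85 106 130 137]
 [137 133 118  97  90  86  94 116 131]
 [137 136 134 126 121 115 105 105 123]]
```

View pics/s11e.png

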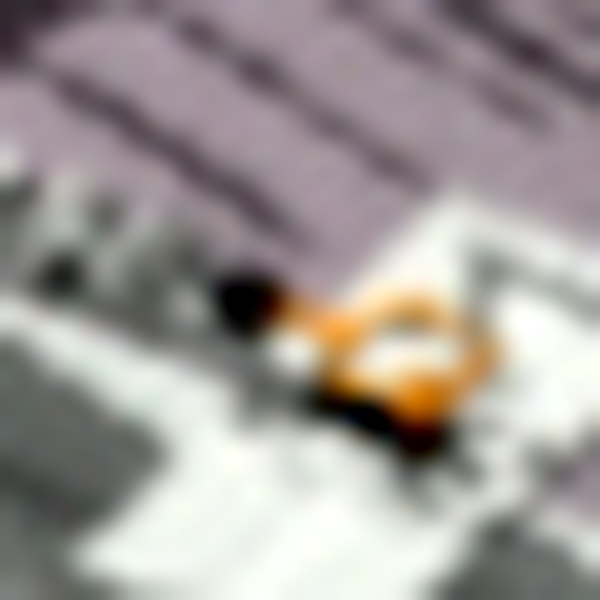

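Call:
move_arm([
  [0.05,0.65,0.2,0.3],
  [0.05,0.7,0.4,0.3],
  [0.05,0.7,0.6,0.3],
  [0.05,0.7,0.6,0.3],
])

```text
clock: 14.02
tool_pos: [0.6347, -0.0905, 0.0924]
orientation: [-177.0, 1.5, 14.1]
force: [-3.5, 12.0, -1.8]
opening: 0.0142
```

Run:
```python
from h import *
tcp_s();shot('side','s12');  enh('s12',268,128,298,158,20); tcp_s()
```

```text
hook x 6.5 y -10.6 footz 91.2 F [-3.5  11.97 -1.76] along 12.46 M [2.49 0.75 0.08] ori [-176.95    1.53   14.05] t 14.025
hook x 6.5 y -10.6 footz 91.2 F [-3.94 12.13 -2.34] along 12.72 M [2.45 0.75 0.08] ori [-176.96    1.52   14.05] t 14.075
```

View pics/s12e.png

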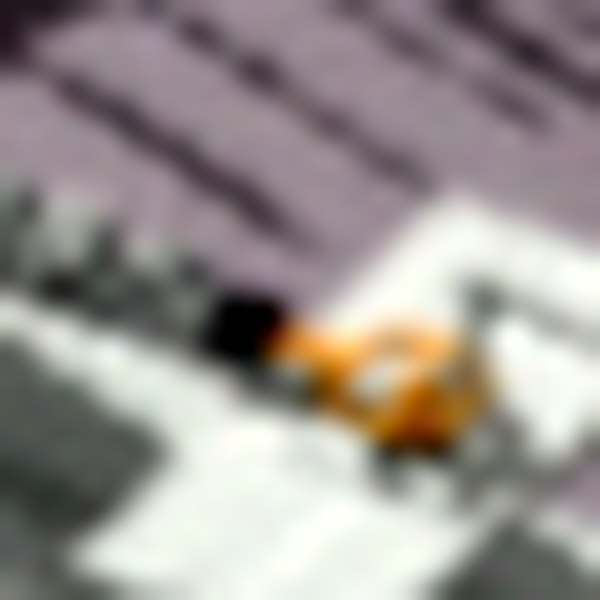

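Call:
move_arm([
  [0.1,0.7,0.1,0.2],
  [0.1,0.7,0.2,0.2],
  [0.1,0.7,0.25,0.2],
])

```text
clock: 14.45
tool_pos: [0.6347, -0.0909, 0.0886]
orientation: [-176.4, 1.8, 14.0]
force: [-3.5, 10.8, -0.8]
opening: 0.0139
```

Run:
```python
from h import *
tcp_s();tcp_s()
```

```text
hook x 6.4 y -10.9 footz 88.7 F [-3.47 10.77 -0.8 ] along 11.29 M [2.54 0.8  0.04] ori [-176.38    1.82   14.03] t 14.45
hook x 6.4 y -10.9 footz 88.7 F [-3.47 10.77 -0.8 ] along 11.29 M [2.54 0.8  0.04] ori [-176.38    1.82   14.03] t 14.45
```

Call:
move_arm([
  [0.1,0.7,0.05,0.1],
  [0.1,0.7,0.1,0.1],
])

```text
clock: 14.7
tool_pos: [0.6348, -0.0909, 0.0864]
orientation: [-175.7, 2.1, 14.1]
force: [-3.8, 11.5, 0.3]
opening: 0.0142
```

Run:
```python
from h import *
tcp_s();shot('side','s13');  enh('s13',268,128,298,158,20); tcp_s(); dep('s13')
```

```text
hook x 6.4 y -11.0 footz 88.1 F [-3.81 11.46  0.28] along 12.04 M [2.83 0.9  0.05] ori [-175.74    2.11   14.11] t 14.7
hook x 6.4 y -11.0 footz 88.1 F [-3.74 11.1   0.77] along 11.68 M [2.86 0.85 0.03] ori [-175.75    2.1    14.11] t 14.75
(292, 142)   [  7.2 -11.8 115.2]; (293, 142)   [  8.7 -14.5 115.3]; (280, 143)   [ -4.4  24.8 102.9]; (281, 143)   [ 2.5 25.6 98.3]; (292, 143)   [  6.5 -12.3 111.9]; (293, 143)   [  2.4 -18.4 117.1]; (295, 143)   [ 12.5 -19.5 111.2]; (280, 144)   [-4.4 24.8 99.1]; (281, 144)   [-1.2 23.1 97.8]; (282, 144)   [ 4.6 23.1 94.1]; (292, 144)   [  1.5 -15.5 112.7]; (294, 144)   [  2.7 -22.  114.7]; (279, 145)   [-9.7 25.  98.5]; (280, 145)   [-2.3 26.1 93.3]; (281, 145) O [-1.6 22.8 94.3]; (282, 145) O [-1.8 19.  96. ]; (283, 145) O [ 2.9 18.3 93.3]; (287, 145)   [ 7.6  6.4 95.5]; (288, 145) O [ 7.2  2.5 97.4]; (289, 145)   [10.1  0.7 96.3]; (292, 145)   [  1.  -15.9 109.3]; (280, 146)   [-4.9 24.4 91.7]; (283, 146) O [ 0.2 16.5 91.9]; (284, 146) O [-3.8 10.2 97.1]; (285, 146) O [-0.9  8.4 96.1]; (286, 146)   [ 2.1  6.6 95. ]; (289, 146) O [ 8.7 -0.3 93
[... 183 characters left out ...]
3.9 98.8]; (289, 147) O [ -2.6  -7.4 100.1]; (290, 147)   [ 3.3 -7.4 96.3]; (292, 147)   [  4.6 -13.9  98.4]; (285, 148) O [-8.7  3.3 95.5]; (288, 148) O [-6.7 -6.4 98.5]; (289, 148) O [-1.6 -6.9 95.4]; (290, 148)   [ -1.4 -10.4  96.8]; (291, 148)   [  4.4 -10.5  93.1]; (292, 148)   [  2.8 -15.1  96.1]; (295, 148)   [ 12.9 -19.9  91.7]; (285, 149)   [-8.3  3.5 91.3]; (286, 149) O [-7.4  0.4 92. ]; (289, 149) O [-5.7 -9.6 95.3]; (291, 149)   [ -7.4 -17.9 100. ]; (287, 150) O [-14.4  -7.7  96.2]; (288, 150) O [-8.9 -8.  92.7]; (289, 150) O [ -9.9 -12.2  95.3]; (292, 150)   [ -0.3 -17.2  91.2]; (287, 151)   [-14.8  -8.1  92.7]; (288, 151)   [-15.3 -12.1  94.9]; (289, 151)   [-10.  -12.4  91.5];
```

View pics/s13e.png

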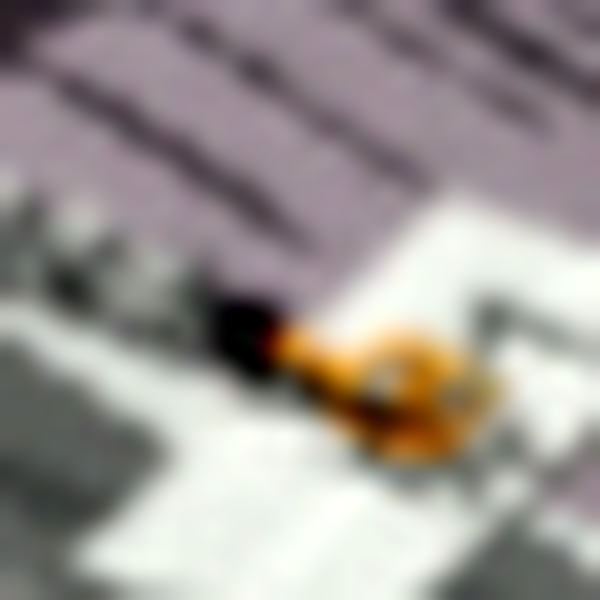

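Call:
move_arm([
  [0.2,0.6,0.05,0.1],
  [0.25,0.5,0.05,0.1],
  [0.25,0.35,0.05,0.1],
  [0.25,0.2,0.05,0.1],
  [0.25,0.2,0.05,0.1],
])

```text
clock: 15.38
tool_pos: [0.6356, -0.0871, 0.0853]
orientation: [-175.2, 2.3, 14.2]
force: [-3.5, 10.5, 0.3]
opening: 0.0146
```

Run:
```python
from h import *
tcp_s();tcp_s()
```

```text
hook x 8.0 y -7.5 footz 88.3 F [-3.54 10.46  0.33] along 11.01 M [2.35 0.82 0.11] ori [-175.25    2.33   14.17] t 15.375
hook x 8.0 y -7.5 footz 88.3 F [-3.54 10.46  0.33] along 11.01 M [2.35 0.82 0.11] ori [-175.25    2.33   14.17] t 15.375
```

Call:
move_arm([
  [0.1,0.45,0.05,0.1],
  [0.1,0.3,0.05,0.1],
  [0.1,0.2,0.05,0.1],
  [0.1,0.2,0.05,0.1],
])

```text
clock: 15.88
tool_pos: [0.6354, -0.0862, 0.0846]
orientation: [-174.9, 2.5, 14.2]
force: [-3.5, 7.3, 1.3]
opening: 0.0142
```

Run:
```python
from h import *
tcp_s();shot('side','s14');  enh('s14',268,128,298,158,20); tcp_s()
```

```text
hook x 8.1 y -6.6 footz 88.3 F [-3.54  7.28  1.35] along 7.93 M [1.76 0.72 0.13] ori [-174.95    2.51   14.17] t 15.875
hook x 8.1 y -6.6 footz 88.3 F [-3.18  7.25  0.35] along 7.81 M [1.77 0.73 0.15] ori [-174.95    2.51   14.17] t 15.925
```

View pics/s14e.png

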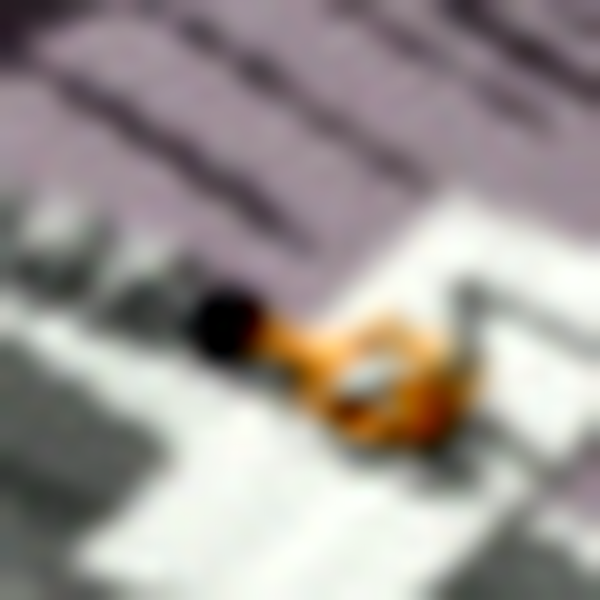

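Call:
move_arm([
  [0.1,0.2,0.05,0.1],
  [0.1,0.1,0.05,0.1],
  [0.1,0,0.05,0.1],
  [0.1,-0.1,0.05,0.1],
  [0.1,-0.1,0.05,0.1],
])

```text
clock: 16.55
tool_pos: [0.6355, -0.0855, 0.0844]
orientation: [-175.0, 2.6, 14.1]
force: [-3.6, 2.5, 1.8]
opening: 0.0142
```

Run:
```python
from h import *
tcp_s()
```

```text
hook x 8.6 y -6.0 footz 88.0 F [-3.61  2.53  1.82] along 3.34 M [0.84 0.77 0.43] ori [-174.96    2.58   14.08] t 16.55
```

Call:
move_arm([
  [0,-0.1,0.02,0],
  [0,-0.3,0.02,0],
  [0,-0.4,0.02,0],
  [0,-0.4,0.02,0],
])

```text
clock: 17.05
tool_pos: [0.6358, -0.0834, 0.0849]
orientation: [-175.1, 2.4, 14.0]
force: [-0.7, -2.8, 0.8]
opening: 0.0142
```

Run:
```python
from h import *
tcp_s();shot('side','s15');  enh('s15',268,128,298,158,20); tcp_s()
```

```text
hook x 9.6 y -4.0 footz 88.2 F [-0.72 -2.83  0.79] along -2.57 M [-0.23  0.2   0.18] ori [-175.12    2.45   13.97] t 17.05
hook x 9.6 y -3.8 footz 88.1 F [ 0.45 -3.15  1.81] along -3.16 M [-0.24  0.11  0.15] ori [-175.1     2.46   13.98] t 17.1
```

View pics/s15e.png

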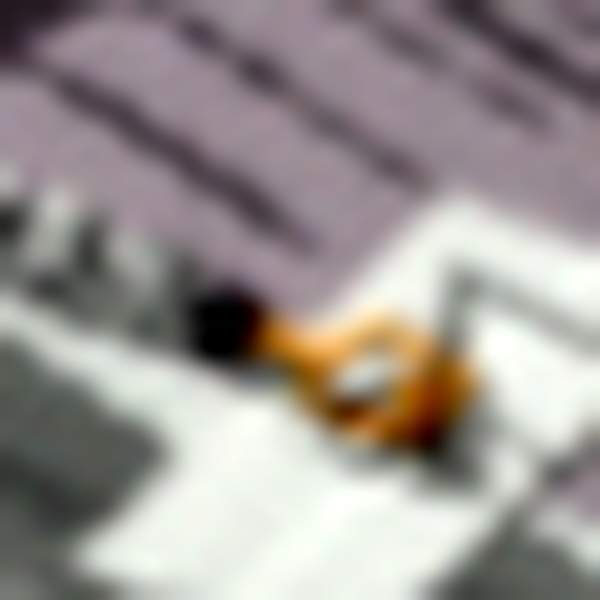

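Call:
move_arm([
  [-0.1,-0.2,-0.03,0],
  [-0.15,-0.4,-0.03,0],
  [-0.15,-0.6,-0.03,0],
  [-0.15,-0.6,-0.03,0],
])

```text
clock: 17.6
tool_pos: [0.6329, -0.0764, 0.0856]
orientation: [-175.0, 2.4, 14.0]
force: [-0.0, 1.1, -1.3]
opening: 0.014
```

Run:
```python
from h import *
tcp_s();shot('side','s16');  enh('s16',268,128,298,158,20); tcp_s()
```

```text
hook x 8.4 y 3.5 footz 89.0 F [-0.05  1.12 -1.27] along 1.10 M [ 0.12 -0.03 -0.09] ori [-175.03    2.45   14.02] t 17.6
hook x 8.4 y 3.5 footz 89.0 F [ 0.22  1.27 -0.7 ] along 1.18 M [ 0.15 -0.12 -0.09] ori [-175.03    2.45   14.02] t 17.65
```

View pics/s16e.png

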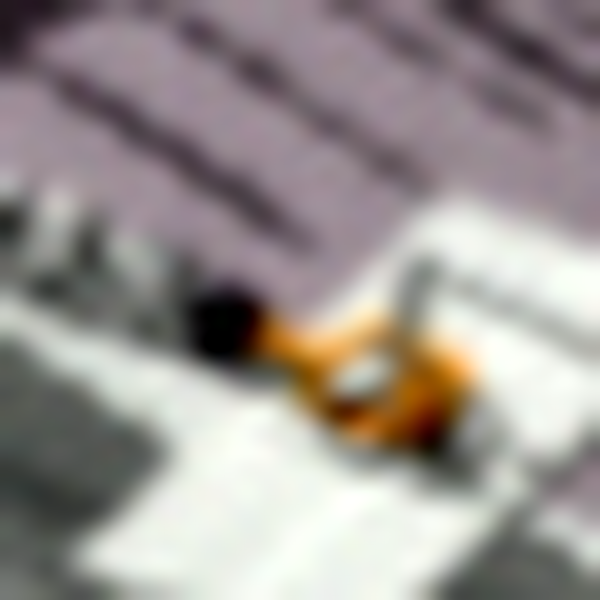

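Call:
move_arm([
  [-0.05,-0.05,-0.2,0],
  [-0.05,-0.05,-0.4,0],
  [-0.05,-0.05,-0.5,0],
])

```text
clock: 18.02
tool_pos: [0.6326, -0.0766, 0.0907]
orientation: [-175.0, 2.5, 14.0]
force: [0.2, -0.3, -0.6]
opening: 0.014
```

Run:
```python
from h import *
tcp_s();shot('side','s17');  enh('s17',268,128,298,158,20); tcp_s()
```

```text
hook x 8.1 y 3.4 footz 94.2 F [ 0.2  -0.28 -0.63] along -0.32 M [-0.12 -0.1  -0.05] ori [-175.04    2.45   14.01] t 18.025
hook x 8.2 y 3.4 footz 94.3 F [ 0.01  0.27 -1.82] along 0.26 M [-0.14 -0.09 -0.03] ori [-175.04    2.44   14.01] t 18.075
```

View pics/s17e.png

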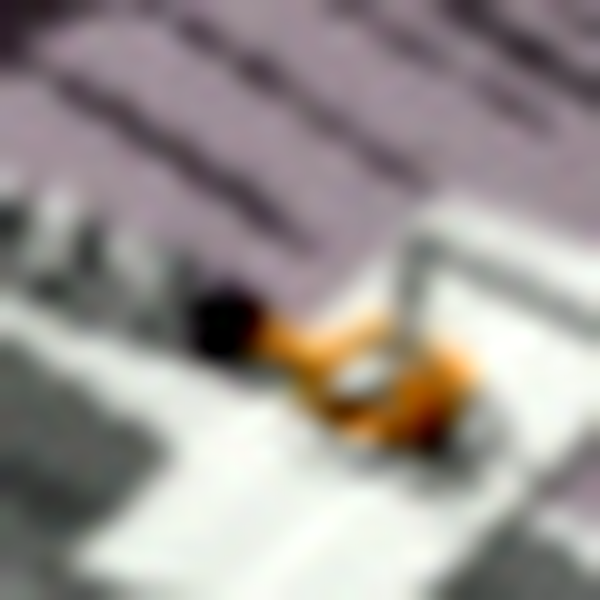

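Call:
move_arm([
  [0,0,-0.4,0],
  [0,0,-0.8,0],
  [0,0,-1.3,0],
  [0,0,-2,0],
  [0,0,-4,0],
  [0,0,-6,0],
  [0,0,-6,0],
])

```text
clock: 18.95
tool_pos: [0.6385, -0.0818, 0.1535]
orientation: [-175.2, 2.1, 14.0]
force: [-0.3, 0.4, -2.0]
opening: 0.0144
```

Run:
```python
from h import *
tcp_s();shot('side','s18');  enh('s18',268,128,298,158,20); tcp_s(); dep('s18')
to(.4386,-.2973,.13,-22.5)
```

```text
hook x 12.6 y -3.1 footz 156.6 F [-0.25  0.35 -2.02] along 0.40 M [-0.14 -0.03  0.  ] ori [-175.17    2.13   13.98] t 18.95
hook x 11.6 y -2.4 footz 155.4 F [ 0.23  0.2  -2.17] along 0.14 M [-0.12 -0.1  -0.01] ori [-175.1     2.27   14.  ] t 19.0
(280, 143)   [ 1.3 28.5 97.8]; (281, 143)   [ 3.3 26.1 97.5]; (279, 144)   [ -7.9  26.2 100.7]; (280, 144) O [ 2.6 29.4 92.7]; (281, 144) O [ 2.4 25.5 94.5]; (279, 145)   [-4.6 28.4 93.8]; (280, 145)   [-2.8 25.8 93.7]; (281, 145) O [-3.3 21.8 95.8]; (282, 145) O [-2.  18.9 96.2]; (283, 145) O [ 1.  17.1 95. ]; (285, 145)   [ 6.2 13.  93.5]; (286, 145)   [ 6.   9.1 95.3]; (287, 145)   [12.1  9.3 91.4]; (288, 145)   [13.1  6.2 92. ]; (289, 145)   [11.3  1.4 95.2]; (290, 145)   [17.5  1.5 91.2]; (283, 146) O [-0.5 16.1 92.5]; (284, 146)   [ 1.1 13.3 92.7]; (285, 146)   [ 4.  11.5 91.7]; (287, 146)   [ 8.   6.6 91.1]; (288, 146)   [ 9.9  4.1 91. ]; (290, 146) O [12.2 -1.8 92.2]; (291, 146)   [14.8 -3.9 91.4]; (284, 147)   [-4.6  9.7 94. ]; (288, 147) O [-0.5 -2.5 96.7]; (289, 147) O [ -2.8  -7.6 100.4]; (290, 147) O [ 4.3 -6.8 95.4]; (291, 147)   [  4.3 -10.5  97. ]; (284, 148)   [-11.    5.5  96. ]; (288, 148) O [-3.4 -4.4 95.5]; (289, 148) O [ -6.9 -10.2 100.3]; (290, 148)   [ -2.9 -11.4  98.2]; (291, 148)   [  2.9 -11.4  94.5]; (292, 148)   [  8.  -12.   91.4]; (285, 149)   [-11.4   1.5  94.1]; (286, 149) O [-8.4 -0.3 93. ]; (287, 149) O [-12.4  -6.5  98.3]; (289, 149) O [ -6.8 -10.2  96.3]; (290, 149)   [ -2.7 -11.3  94.1]; (287, 150)   [-11.4  -5.9  93.5]; (285, 151)   [-17.1  -2.2  91.7]; row [-24.4   16.36   1.8 ] 36.5 | now [ 0.6374 -0.0814  0.1521] [-175.1     2.27   14.  ] F [ 0.23  0.2  -2.17] op 0.0142 t 19.0
```

View pics/s18e.png

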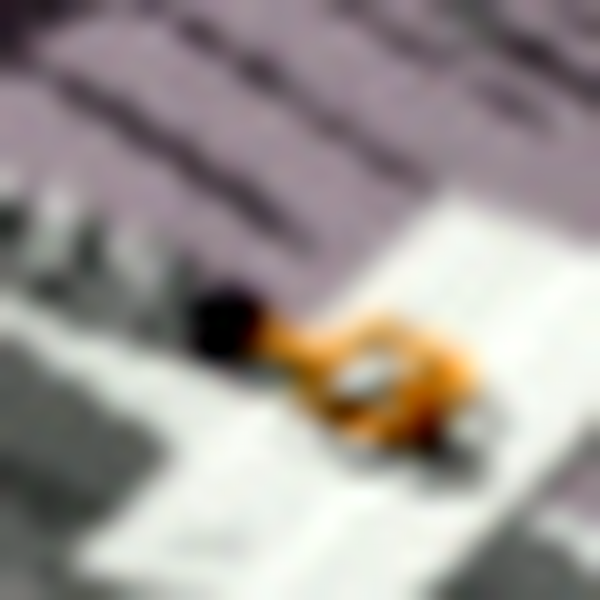

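Call:
move_arm([
  [-5,3,0,9],
  [-10,7,0,18],
  [-15,11,0,27],
  [-20,14,0,36],
  [-24.4,16.4,0,36.5],
  [-24.4,16.4,0,36.5],
  [-24.4,16.4,0,36.5],
  [-24.4,16.4,0,36.5],
])

```text
clock: 20.0
tool_pos: [0.4411, -0.2976, 0.1475]
orientation: [-177.4, 4.7, -22.3]
force: [0.6, -0.3, -2.4]
opening: 0.0137
```

Run:
```python
from h import *
views('19'); print(arm.observe()['force'])
to(.4386,-.2973,.045,-22.5)
for t in ['s19','t19']:
    im=cv2.imread(f'pics/{t}.png')[:300,140:460]; cv2.imwrite(f'pics/{t}w.png',cv2.resize(im,None,fx=2,fy=2))
```

```text
[ 0.19510933  0.52662993 -1.9034341 ]
row [ 0.61  0.51 10.24] 0.2 | now [ 0.441  -0.2978  0.1476] [-177.38    4.74  -22.33] F [ 0.2   0.53 -1.9 ] op 0.0139 t 20.1
```

View pics/s19w.png

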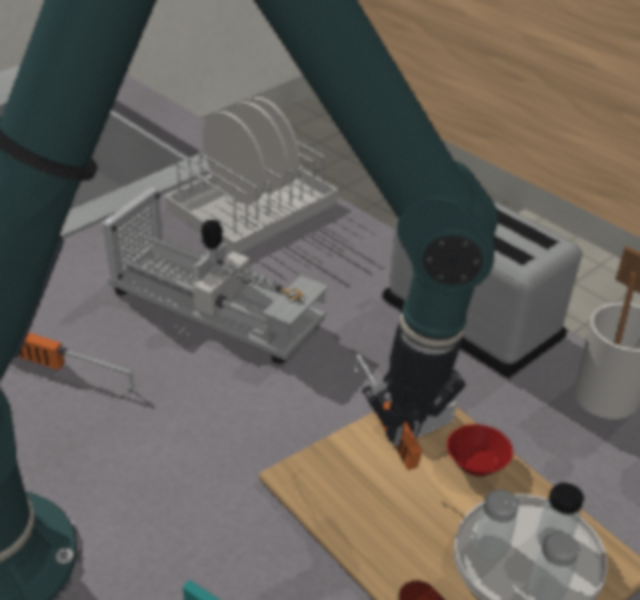

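View pics/t19w.png

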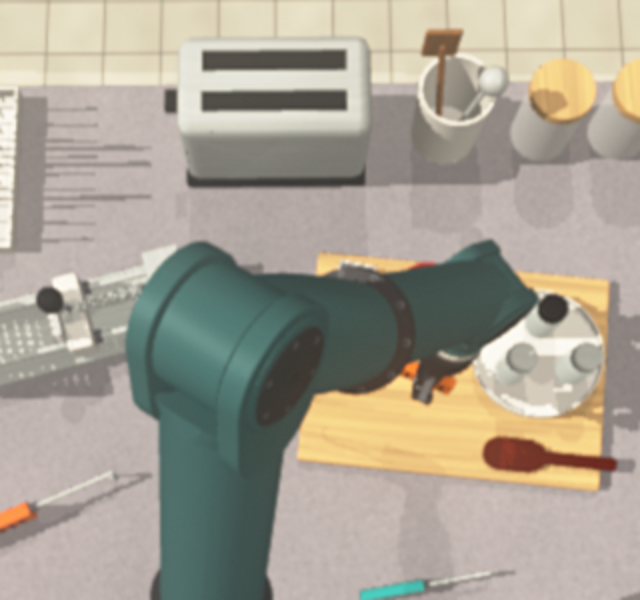

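Call:
move_arm([
  [0.5,0.4,3,0],
  [0.6,0.5,6,0],
  [0.6,0.5,9,0],
  [0.6,0.5,10.7,0],
  [0.6,0.5,10.7,0],
  [0.6,0.5,10.7,0],
])

```text
clock: 20.85
tool_pos: [0.439, -0.2973, 0.0411]
orientation: [-177.4, 4.6, -22.3]
force: [0.4, -0.6, -1.3]
opening: 0.0142
```

Call:
move_arm([
  [0,0,0.3,0],
  [0,0,0.6,0],
  [0,0,0.8,0],
], squeeze=30)

```text
clock: 21.22
tool_pos: [0.4387, -0.2967, 0.0332]
orientation: [-177.4, 4.6, -22.3]
force: [0.5, 0.2, -1.1]
opening: 0.0142
```

Call:
move_arm([
  [0,0,0.15,0],
  [0,0,0.3,0],
  [0,0,0.3,0],
], squeeze=20)

```text
clock: 21.6
tool_pos: [0.4387, -0.2965, 0.0315]
orientation: [-177.3, 4.6, -22.3]
force: [-1.0, 0.9, 9.9]
opening: 0.0141
```

Run:
```python
from h import *
tcp_s(); shot('side','s20'); enh('s20',300,180,370,250,8)
```

```text
hook x -151.0 y -189.6 footz 29.3 F [-1.02  0.94  9.91] along 1.16 M [ 0.16  0.37 -0.06] ori [-177.34    4.6   -22.33] t 21.6
```

View pics/s20e.png

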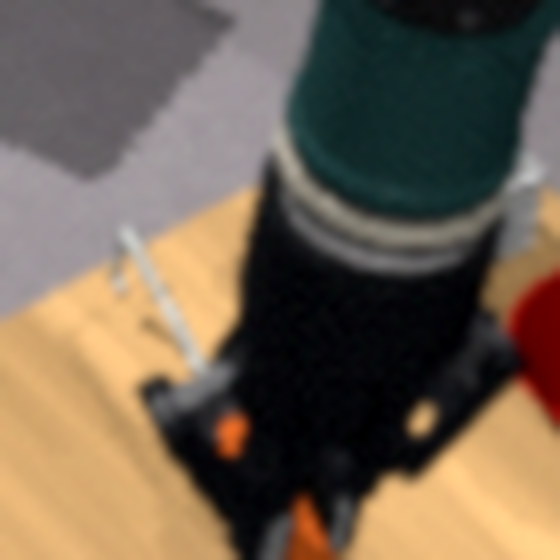

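Call:
move_arm([
  [0,0,-0.1,0],
  [0,0,-0.1,0],
  [0,0,-0.1,0],
  [0,0,-0.1,0],
], claw=0)

```text
clock: 22.15
tool_pos: [0.4387, -0.2965, 0.0323]
orientation: [-177.3, 4.6, -22.3]
force: [-0.2, -0.0, -0.4]
opening: 0.0424
```

Call:
move_arm([
  [0,0,-2,0],
  [0,0,-5,0],
  [0,0,-9,0],
  [0,0,-14,0],
  [0,0,-18,0],
  [0,18,-18,0],
  [0,18,-18,0],
  [0,18,-18,0],
  [0,18,-18,0],
])

```text
clock: 23.28
tool_pos: [0.3755, -0.4811, 0.2034]
orientation: [-177.6, 4.6, -22.9]
force: [0.1, 0.4, 0.4]
opening: 0.0428
```

Run:
```python
from h import *
print(arm.observe()['tool_pos'])
shot('side','s21'); shot('top','t21')
enh('s21',180,80,440,280,3); enh('t21',90,110,460,250,2)
```

```text
[ 0.37553476 -0.48105322  0.20344076]
```

View pics/s21e.png

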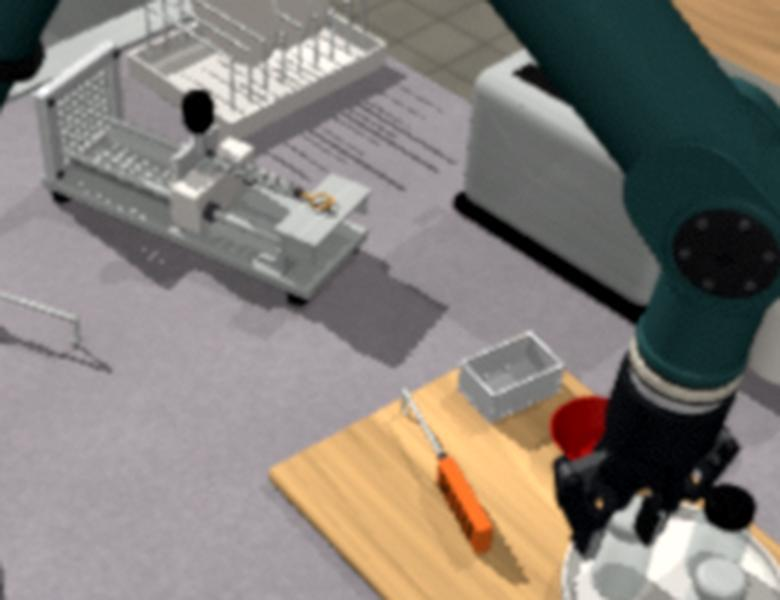

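View pics/t21e.png

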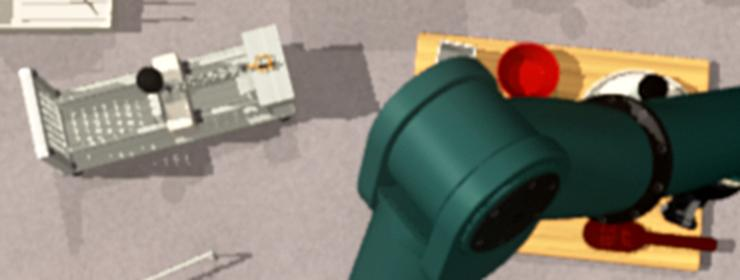

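Run:
```python
from h import *
enh('t21',195,120,245,160,14)
enh('s21',268,128,298,158,20)
im=cv2.imread('pics/s21.png'); d=np.load('pics/s21.npy'); P=C('side').cloud(d); hsv=cv2.cvtColor(im,cv2.COLOR_BGR2HSV)
m=(hsv[...,1]>170)&(hsv[...,0]<16)&(d>0); Q=P[m]; Q=Q[(Q[:,0]>.36)&(Q[:,0]<.5)&(Q[:,1]<-.22)&(Q[:,1]>-.37)]
T=Q[Q[:,2]>.047]; print(len(Q),T.mean(0),Q[:,2].min(),Q[:,2].max(),cv2.minAreaRect((T[:,:2]*1e3).astype(np.float32)))
A=np.c_[T[:,:2],np.ones(len(T))]; print(np.linalg.lstsq(A,T[:,2],rcond=None)[0])
q=P.reshape(-1,3); 
y=np.array([np.cos(np.radians(67.5)),np.sin(np.radians(67.5))]); c0=T.mean(0)[:2]; s=(q[:,:2]-c0)@y; t=(q[:,:2]-c0)@np.array([y[1],-y[0]])
k=(s>.05)&(s<.15)&(abs(t)<.012)&(q[:,2]>.030); print(np.c_[s,t,q[:,2]][k][::2].round(4))
```

```text
207 [ 0.43581863 -0.29865004  0.05152877] 0.025347030536655213 0.056972891616848265 ((437.8306884765625, -296.4166564941406), (92.04146575927734, 15.472537994384766), 66.71847534179688)
[-0.01009915 -0.00090927  0.05565862]
[[0.14   0.0018 0.0524]
 [0.1407 0.0055 0.0464]
 [0.1373 0.0041 0.0461]
 [0.1332 0.0023 0.0465]
 [0.1405 0.003  0.0352]
 [0.1262 0.0054 0.0481]
 [0.1234 0.0012 0.0483]
 [0.1243 0.005  0.0421]
 [0.1164 0.0014 0.0469]
 [0.1114 0.0022 0.0475]
 [0.1071 0.0004 0.0483]
 [0.1033 0.0018 0.0474]
 [0.099  0.003  0.0473]
 [0.0931 0.0003 0.05  ]
 [0.0878 0.001  0.051 ]
 [0.0878 0.0013 0.0469]
 [0.0825 0.0019 0.0479]
 [0.0807 0.0013 0.046 ]
 [0.0743 0.0013 0.0484]
 [0.0718 0.0034 0.0461]
 [0.0654 0.0003 0.0497]
 [0.0649 0.0035 0.0451]
 [0.0586 0.0005 0.0485]
 [0.0583 0.0064 0.0467]
 [0.0536 0.0012 0.0494]
 [0.0509 0.     0.0487]]
```

View pics/t21e.png

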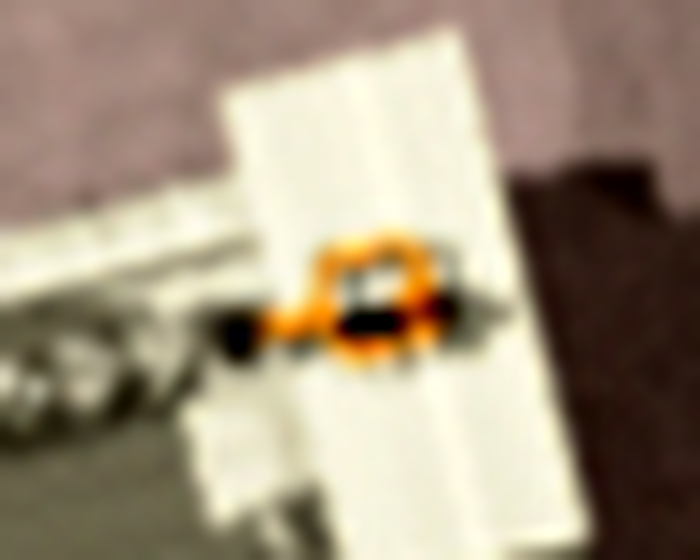

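View pics/s21e.png

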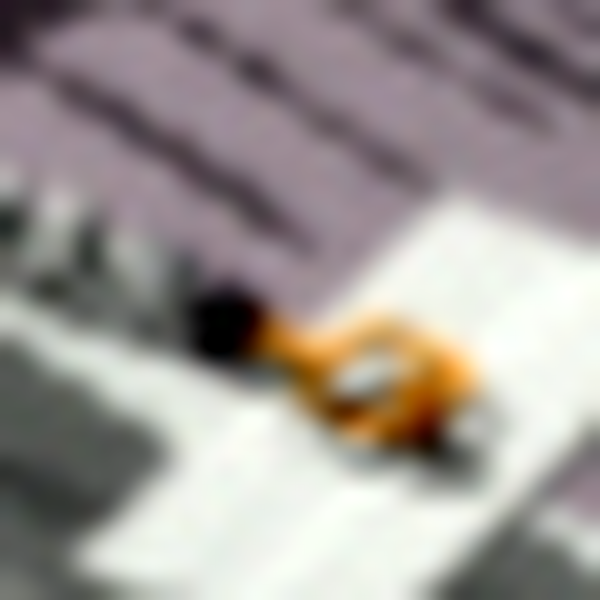

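Run:
```python
from h import *
order.hand_in()
```

```text
the job is handed in; nothing more can be done
```

I put the spring's ring over the post with the puller, laid the puller back on the board in its original spot and let go. I then handed the job in at about 23.4 s. No verdict was reported.

**Ring on the post:** Both cameras show the ring around the post with its end bar on the outer side. Depth puts the bar at about z = 94 mm, below the underside of the head at 96 mm. The measured depth is only good to a millimetre or two. The pull on the puller dropped from about 12 N to zero as the post took it, and the hook then lifted out with no force. The ring sits about 2 mm to one side of centre on the post, which is still on the flat part of the bar.

**Spring and flange:** The pull peaked at about 13 N, about 43 mm of stretch against the 58 mm limit. The hook pressed on the flange with roughly 3–4 N.

**Puller:** The grip's top face measured about z = 51.5 mm and level, which fits it standing flat on its underside on the 18 mm board. The gripper had let go and was clear.

**What did not go as planned:**
- The arm gave 5–6 mm under the spring's pull, so I had to command that much extra.
- The tool drifted to about 5° of tilt over the moves. I released the puller while it was still tilted about 5°, with its edge touching the board at about 11 N, and it settled flat.
- The first camera estimate of the post's place along the slot disagreed with depth by 1–2 mm. I allowed for this by pulling the ring a few millimetres further out before lowering it.
- I did not measure the other things on the board again; I only saw those the arm did not hide in the last pictures, and they looked unmoved.

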